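Unhook the tube carrier from the barbed draining hook

ROBOT

A 6-joint arm with a two-finger parallel gripper is mounted at the origin on the work surface. World frame = base frame: x ahead of the robot, y to its left, z up, the work surface at z = 0. Lengths are in m, angles in rad, forces in N, time in s.
With the tool pointing down it reaches from about 0.275 to 0.725 m from the base axis. Payload 5.6 kg.
Tool frame: the origin (TCP) lies between the finger pads; the fingertips stand 8 mm ahead of it and the grasp point (between the pads) lies 11 mm behind it; z points along the fingers, y is the direction in which the jaws open and shut (so a half turn about z gives the same grasp; the last joint's range is limited). The gripper opens to 85 mm and grips with 20 to 120 N. Pads are 22 mm wide; open, the fingers measure 114 mm over their backs; the gripper's body (76 mm by 85 mm) begins 54 mm behind the grasp point. The pads swing forward as they close: fully open they stand 13 mm farther back than shut.
Start: joints at [-0.894, 0.255, 0.108, 0, -1.424, -0.285], TCP at [0.21, -0.508, 0.239] pointing down, gripper open.
Joint ranges: [-2.95, 2.95], [-1.21, 1.97], [-1.09, 1.5], [-2.87, 1.71], [-2.94, -0.07], [-3.05, 3.05]. Speed limits (rad/s): [2.57, 2.57, 3.14, 3.14, 3.14, 3.14].

INTERFACE

Orientations are given as a 3x3 rotation matrix whose columns are the frame's x, y, z axes.
In Python, from cell import robot, grab_frame, ticket gives the robot as it stands.
- The arm moves only by the shell command python3 -m handwheel 'ROWS' [FORCE]. ROWS is JSON, a list of rows, each an object with "offset": the shift along the tool's x, y, z in cm, a list of three; "yaw": the turn about the tool's z in degrees; "gripper": the opening, from -1 (shut) to 1 (fully open). In form: [{"offset": [tx, ty, tz], "yaw": yaw, "gripper": gripper}, ...]. A call has 1 to 12 rows; each row shifts and turns the pose as measured when the row begins, along the tool's axes as they then stand; what a row does not reach is not made up. A row lasts 1/8 s, in which the tool goes at most 62.5 mm and 10.7 degrees, less where a joint would pass 70% of its speed; a pose out of reach is approached as far as the arm can. A call with a gripper value outside its range is refused whole. The fingers move at their own pace and stop on an object; FORCE is the grip in N (left out, the last holds). Time passes only in rows, so rows that do not move let the fingers close. It gives the time, the measured TCP pose, the force and the opening at its end, in the units of the state.
- robot.get_state(): the state, without advancing time (a new reading comes with each control period).
- grab_frame(name): name is "scene" or "top" or "wrist"; returns a dict with "img" (400x640x3 uint8, red, green, blue), "camera_matrix" (3x3 intrinsics, pixels), "R" (3x3) and "t" (3): a world point X has camera coordinates R X + t. Camera axes: x right, y down, z forward; pixel columns grow to the right and rows downward; lengths in m; the calibration is good to about 2 mm. A picture is of the moment at which its call begins. There is no depth.
- ticket.finish_job(): hands the job in, once; it reports no verdict.
The state is a dict: "time_s": time; "joint_pos": joint angles; "qvel": joint speeds; "tau": joint torques, N m; "tcp_pos": TCP position; "orientation": TCP orientation; "ft_force": force on the tool from outside, world axes, zero at the start; "ft_torque": the same for the moment, N m; "grip_width": opening from 0.0 (shut) to 1.0 (fully open).
Only numpy, scipy, OpenCV 4.12 (cv2) and the standard library are available. Lean on these libraries where they do the work, as an engineer would, in place of code of your own. Each camera call takes 0.05 s, during which the arm holds its last target.

TASK

The steel tube carrier hangs by its window on the barbed hook of the draining stand. Take it off the hook - raise it, tilt its foot outwards and work its window over the barb by feel, gently, without wrenching the hook - and set it down softly, standing upright in the grey tray, then let go. Do not let the carrier touch the bench, and leave the bottle, the jar and the timer where they are.

Things in the scene. Friction and masses are not known exactly. Their poses are not given: they have to be found in the camera images.
- stand: Fixed draining stand with a flat steel hook pointing along its +x axis (away from the post; yaw varies). Origin on the bench straight below where the carrier hangs, z up. Base 150 x 130 x 12 mm under the post. More than 25 N between carrier and stand bends the hook and fails the job.
- post_top (a point): Top of the stand's 16 mm post, 75 mm behind the hanging place (stand's -x), 172 mm above the bench, with a black clamp block 24 mm wide. Nothing of the stand behind the hook is higher.
- hook_seat (a point): Point on the top face of the hook's shank, 170 mm above the bench, mid-width, on the stand's z axis; the carrier's window hangs within 6 mm of it. The shank is a rigid level bar 12 mm wide (y), 6 mm thick (164 to 170 mm high), running from the post to the elbow.
- hook_elbow (a point): Middle of the bar at the bend, 22 mm beyond the seat. From here the same bar (12 x 6 mm) rises straight outwards as the tip, 24 mm long. Its slope differs from hook to hook, 25 to 38 degrees, and is not measured: feel or look. Its last 6 mm carry the barb, a block 8 mm high on the upper (inner) face, so 14 mm thick in all; the underside is straight.
- carrier_window (a point): Centre of the window (24 wide along y, 16.5 mm tall) in the 4 mm steel plate, 62 mm below the grip, 102 mm above the foot. The barb does not pass while the carrier is plumb, only when tilted about square to the tip (30 degrees suits every slope), foot outwards to the stand's +x, top back over the post; 2 mm to spare, sliding on the tip's underside.
- carrier_grip (a point): Centre of the grey grip block on top of the carrier (12 thick along x, 44 wide along y, 32 mm tall), 164 mm above the foot's underside. Pinch it from above across the 12 mm. Axes: x square to the plate (along the stand's x within 0.1 rad at the start), z up along the plate. The plate below it is 44 mm wide.
- carrier: Loose tube carrier, about 0.2 to 0.4 kg, 180 mm tall: a foot plate 64 (x) x 88 (y) x 8 mm, an upright plate in its middle plane, and six capped tubes fixed in two rows, caps up to 77 mm above the foot. Origin at the middle of its underside, z up along the plate. It stands by itself.
- tray_in (a point): Centre of the inner floor of the fixed grey tray: 150 x 150 mm outside, 5 mm walls, rim 22 mm above the bench, floor 5 mm above the bench. Stands beside the stand, on either side. The carrier's foot fits in it at any yaw when centred within about 15 mm.
- reagent_bottle: Bystander: loose bottle, 60 mm diameter, 120 mm tall, origin at its underside.
- jar: Bystander: loose amber jar, 56 mm diameter, 75 mm tall, origin at its underside.
- timer: Bystander: loose flat timer, 55 x 80 x 18 mm, origin at its underside.
Not all that is in view belongs to the job. There is more than one size of the carrier; the job needs the smallest. Leave any orange or red look-alike of the part that bears tray_in alone.

How it is judged:
On the way:
1. the carrier is off the hook: its window more than 70 mm from the hook's seat and not touching the stand (distance between carrier_window and hook_seat above 0.07 m and contact force between carrier and stand below 0.2 N), for 0.2 s.
At the end, for the whole second after the job is handed in: The carrier stands in the tray by itself: foot on the tray floor (within 5 mm), within 50 mm of the tray's centre along each tray axis, upright within 0.08 rad, at rest and released (x of carrier in the frame of tray_in between -0.05 and 0.05 m and y of carrier in the frame of tray_in between -0.05 and 0.05 m and z of carrier in the frame of tray_in between -0.005 and 0.005 m and angle between carrier's own z axis and vertical below 0.08 rad and linear speed of carrier below 0.02 m/s and contact force between carrier and tray above 0.5 N and contact force between the fingers and carrier below 0.1 N); the robot touches nothing.
It fails at once if the carrier and the stand press on one another with more than 25 N (the hook is wrenched) (contact force between carrier and stand above 25 N).
It fails at once if the carrier is set down hard (more than 40 N on the tray) (contact force between carrier and tray above 40 N).
It fails at once if the carrier touches the bench (contact force between carrier and table above 0.5 N).
It fails at once if the bottle, the jar or the timer is moved more than 15 mm (distance of any of reagent_bottle, jar, timer from where it was at the start of the episode above 0.015 m).
It also fails if it takes over 67 s, if anything falls off the work surface, if the arm or the gripper's body presses on something with over 40 N, if the wrist force passes 120 N, or if a joint passes its speed limit or range.

## Working session

There is one attempt and no reset: what is moved stays moved. The work goes in short steps, Python scripts to look and compute and a shell command to move; the robot and the scene stay as the last step left them, time stands still between calls to the robot, and variables do not carry over. Pictures are saved under pics/ and viewed, and the job is handed in when it is done.

```bash
ls; mkdir -p pics; python3 - <<'E'
from cell import robot, grab_frame, ticket
import cv2
s=robot.get_state()
for k in s: print(k,s[k])
for n in ("scene","top","wrist"):
    f=grab_frame(n); cv2.imwrite(f"pics/a_{n}.png",f["img"][:,:,::-1]); print(n,f["camera_matrix"].tolist(),f["R"].tolist(),f["t"].tolist())
E
```

```text
pics
time_s 0.0
joint_pos [-8.94418675e-01  2.55723421e-01  1.07019219e-01 -4.63356225e-04
 -1.42390762e+00 -2.84619239e-01]
qvel [-0.00057455 -0.00026152  0.00043837 -0.00097538  0.00013778  0.00061361]
tau [ 5.38752065e-04 -3.86626482e+01  2.37939548e+01  5.36499828e+00
 -6.05223133e-03  2.53164205e-05]
tcp_pos [ 0.20987623 -0.50786382  0.23841577]
orientation [[-9.24265125e-01 -3.81750405e-01 -7.78981601e-04]
 [-3.81751194e-01  9.24263559e-01  1.70271376e-03]
 [ 6.99726387e-05  1.87113610e-03 -9.99998247e-01]]
ft_force [ 0.46462131  0.36440791 -0.49997765]
ft_torque [ 0.01834022 -0.02349232 -0.03015643]
grip_width 0.9983220424344316
scene [[363.73645167070185, 0.0, 315.953289036806], [0.0, 363.73645167070185, 198.32704466227443], [0.0, 0.0, 1.0]] [[-0.25791865824780025, 0.966164377461552, -0.002088408960284438], [0.7609162031480864, 0.20179446209096574, -0.6166729496711505], [-0.5953860071536399, -0.16064056397357643, -0.7872166866193175]] [0.14027434654534687, -0.31366504992405536, 1.5982734900602749]
top [[491.1170756430768, 0.0, 332.6813795408671], [0.0, 491.1170756430768, 205.39749906486668], [0.0, 0.0, 1.0]] [[-0.0077699006703700274, -0.9999551299534069, -0.005419107254682186], [-0.9900499247822513, 0.008454149491352892, -0.14046235721728736], [0.1405018686076152, 0.0042738081663807196, -0.9900711890977971]] [0.012048844659094607, 0.5544114904816932, 1.3021859774987792]
wrist [[341.11067053164044, 0.0, 323.4567625981869], [0.0, 341.11067053164044, 197.5325209535908], [0.0, 0.0, 1.0]] [[-0.38137683761086427, 0.924417307655261, 0.002085435526801543], [0.8864624890802939, 0.3650765587774319, 0.2844351625323413], [0.2621754435249564, 0.1103256431598214, -0.9586930109653796]] [0.5505275438515671, -0.036453917349224034, 0.3790076301930848]
```

View pics/a_scene.png

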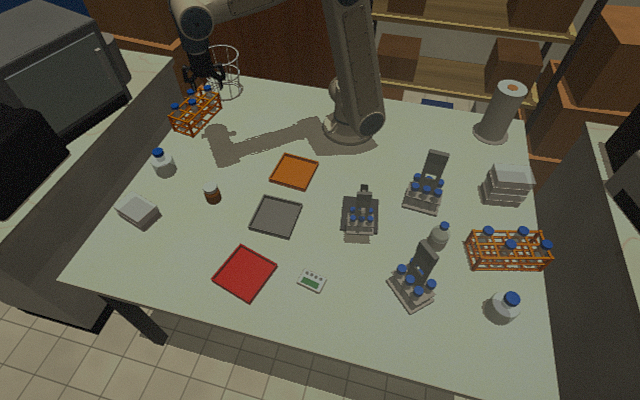

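View pics/a_top.png

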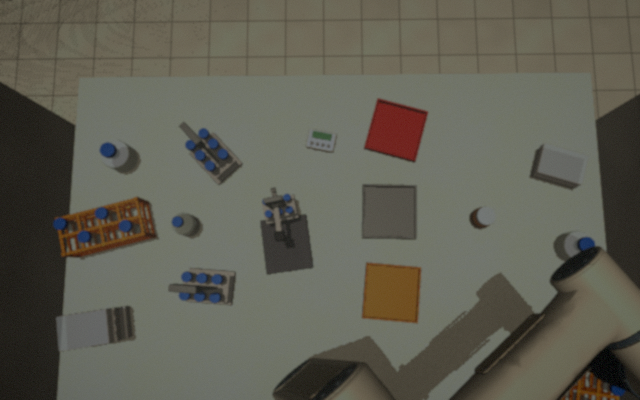

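View pics/a_wrist.png

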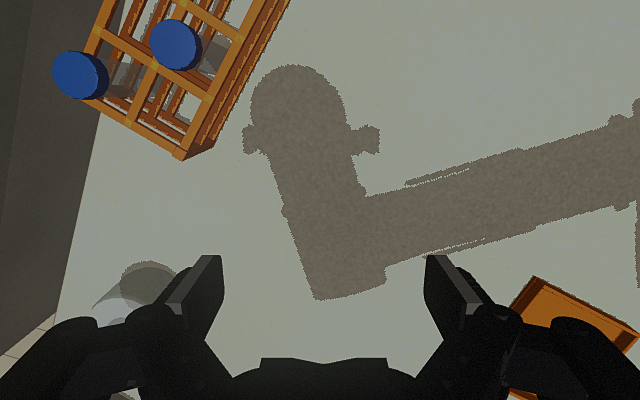

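The carrier candidates are the hanging one at scene (360,210) / top (280,212), and free-standing ones at scene (428,185) and (413,280). Only the first hangs on the hook and looks smallest, so I'll confirm it in an enlarged crop.

```bash
cat > h.py <<'E'
import numpy as np, cv2
from cell import robot, grab_frame, ticket
def cast(f,uv,z):
    K,R,t=[np.array(f[k]) for k in("camera_matrix","R","t")]
    C=-R.T@t; d=R.T@np.linalg.solve(K,[uv[0],uv[1],1.]); return C+d*(z-C[2])/d[2]
def ray(f,uv):
    K,R,t=[np.array(f[k]) for k in("camera_matrix","R","t")]
    d=R.T@np.linalg.solve(K,[uv[0],uv[1],1.]); return -R.T@t, d/np.linalg.norm(d)
def tri(f1,p1,f2,p2):
    C1,d1=ray(f1,p1);C2,d2=ray(f2,p2)
    A=np.c_[d1,-d2]; s=np.linalg.lstsq(A,C2-C1,rcond=None)[0]
    a,b=C1+d1*s[0],C2+d2*s[1]; return (a+b)/2,np.linalg.norm(a-b)
def proj(f,X):
    K,R,t=[np.array(f[k]) for k in("camera_matrix","R","t")]
    p=K@(R@np.array(X)+t); return p[:2]/p[2]
def crop(f,u0,u1,v0,v1,k,name):
    c=cv2.resize(f["img"][v0:v1,u0:u1,::-1],None,fx=k,fy=k,interpolation=cv2.INTER_CUBIC)
    c=cv2.convertScaleAbs(c,alpha=1.5); cv2.imwrite("pics/"+name,c)
E
python3 - <<'E'
from h import *
f=grab_frame("scene"); crop(f,330,394,176,248,8,"b_s.png")
g=grab_frame("top"); crop(g,250,330,175,285,5,"b_t.png")
# tray masks
hsv=cv2.cvtColor(g["img"],cv2.COLOR_RGB2HSV)
for (u,v) in [(389,211),(287,245)]: print(g["img"][v,u],hsv[v,u])
c=[(362,185),(416,185),(416,239),(362,239)]
P=np.array([cast(g,q,.022) for q in c]); print(P.round(3),P.mean(0).round(3),[np.linalg.norm(P[i]-P[i-1]).round(3) for i in range(4)])
c=[(261,219),(307,215),(313,268),(265,273)]
P=np.array([cast(g,q,.012) for q in c]); print(P.round(3),P.mean(0).round(3),[np.linalg.norm(P[i]-P[i-1]).round(3) for i in range(4)])
E
```

```text
[83 81 73] [24 31 83]
[33 35 33] [60 15 35]
[[ 0.614 -0.074  0.022]
 [ 0.612 -0.224  0.022]
 [ 0.462 -0.22   0.022]
 [ 0.463 -0.072  0.022]] [ 0.538 -0.148  0.022] [np.float64(0.15), np.float64(0.15), np.float64(0.15), np.float64(0.148)]
[[0.522 0.207 0.012]
 [0.532 0.079 0.012]
 [0.386 0.063 0.012]
 [0.373 0.194 0.012]] [0.453 0.136 0.012] [np.float64(0.149), np.float64(0.128), np.float64(0.147), np.float64(0.132)]
```

View pics/b_s.png

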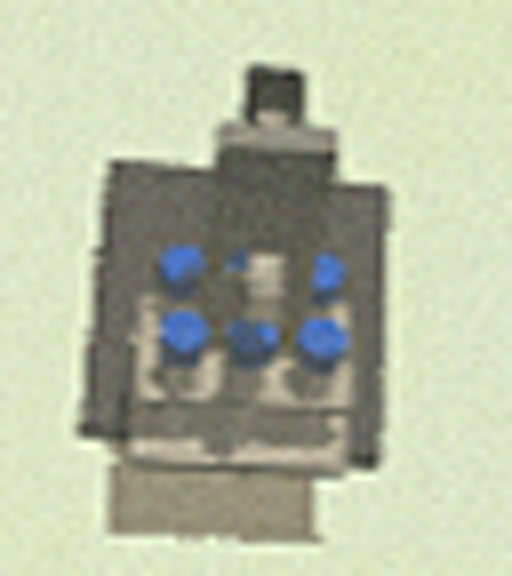

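View pics/b_t.png

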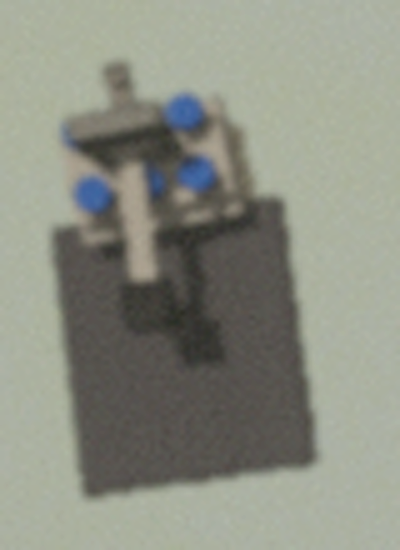

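Hanging carrier (scene (360,210), top (275,205)) has the hook tip through its window and is the smaller size. The other two stand on the bench. The grey tray is at top (389,211); orange and red are look-alikes. Next I'll refine the stand and grip.

```bash
python3 - <<'E'
from h import *
g=grab_frame("top");f=grab_frame("scene")
gray=g["img"].max(2)
def rect(win,lo,hi,z):
    u0,u1,v0,v1=win; m=np.zeros_like(gray); s=gray[v0:v1,u0:u1]; m[v0:v1,u0:u1]=((s>=lo)&(s<=hi))*255
    m=cv2.morphologyEx(m,cv2.MORPH_OPEN,np.ones((3,3)))
    c=max(cv2.findContours(m,0,2)[0],key=cv2.contourArea)
    P=np.array([cast(g,q[0],z)[:2] for q in c],np.float32); r=cv2.minAreaRect(P); print(cv2.contourArea(c),r); return r
rect((340,440,170,255),60,110,.022)
rect((250,325,212,285),0,55,.012)
# features, top
clamp=(280,236.4); tip=(273.5,188.5)
print("clamp",cast(g,clamp,.172), "tip",cast(g,tip,.182))
# grip top face ends: crop
gl=(250+66/5,175+127/5); gr=(250+172/5,175+115/5)
print("gripL/R top z.24",cast(g,gl,.24),cast(g,gr,.24))
# scene grip top
sl=(330+215/8,176+128/8); sr=(330+337/8,176+128/8)
print("scene",cast(f,sl,.24),cast(f,sr,.24))
for n,uv,z in [("bottle",(178,222),.12),("jar",(482,216),.075),("timer",(322,140),.018),("c2",(193,145),.2)]: print(n,cast(g,uv,z).round(3))
E
```

```text
2951.5 ((0.5391358733177185, -0.1471182256937027), (0.15556257963180542, 0.15657316148281097), 88.17457580566406)
363.5 ((0.4894985556602478, 0.13640731573104858), (0.0667603611946106, 0.09520846605300903), 77.58582305908203)
clamp [0.46040981 0.1359634  0.172     ] tip [0.57728999 0.15164028 0.182     ]
gripL/R top z.24 [0.53909571 0.16799579 0.24      ] [0.54431519 0.11874967 0.24      ]
scene [0.54913011 0.1256115  0.24      ] [0.53772146 0.16864098 0.24      ]
bottle [0.504 0.403 0.12 ]
jar [ 0.518 -0.387  0.075]
timer [0.745 0.036 0.018]
c2 [0.684 0.347 0.2  ]
```

```bash
python3 -m handwheel '[{"offset":[0,0,-4.5],"yaw":0,"gripper":1},{"offset":[-2,2,-4.5],"yaw":0,"gripper":1},{"offset":[-4.3,4.1,0],"yaw":0,"gripper":1},{"offset":[-4.3,4.1,0],"yaw":0,"gripper":1},{"offset":[-4.3,4.1,0],"yaw":0,"gripper":1},{"offset":[-4.3,4.1,0],"yaw":0,"gripper":1},{"offset":[-4.3,4.1,0],"yaw":0,"gripper":1},{"offset":[-4.3,4.1,0],"yaw":0,"gripper":1},{"offset":[-4.3,4.1,0],"yaw":0,"gripper":1},{"offset":[-4.3,4.1,0],"yaw":0,"gripper":1},{"offset":[-4.3,4.1,0],"yaw":0,"gripper":1},{"offset":[-4.3,4.1,0],"yaw":0,"gripper":1}]'
```

```text
time_s: 1.85
tcp_pos: [0.4678, 0.0759, 0.3342]
orientation: [[-0.927, -0.376, 0.005], [-0.376, 0.927, 0.005], [-0.007, 0.003, -1.0]]
ft_force: [0.7, -1.1, 0.0]
grip_width: 1.0
```

```bash
python3 -m handwheel '[{"offset":[-4.2,4.2,0],"yaw":8.5,"gripper":1},{"offset":[-2.0,1.6,0],"yaw":8,"gripper":1},{"offset":[0,0,0],"yaw":0,"gripper":1}]'; python3 - <<'E'
from h import *
f=grab_frame("wrist"); cv2.imwrite("pics/c_w.png",f["img"][:,:,::-1]); np.save("c_w.npy",f,allow_pickle=True)
for X in [(.535,.145,.17),(.543,.145,.24)]: print(proj(f,X))
E
```

```text
time_s: 2.22
tcp_pos: [0.5079, 0.1573, 0.333]
orientation: [[-0.996, -0.094, 0.003], [-0.094, 0.996, 0.004], [-0.003, 0.004, -1.0]]
ft_force: [-1.2, -1.0, -0.2]
grip_width: 0.997
[308.33198732 207.96903669]
[303.78068208 248.85792164]
```

View pics/c_w.png

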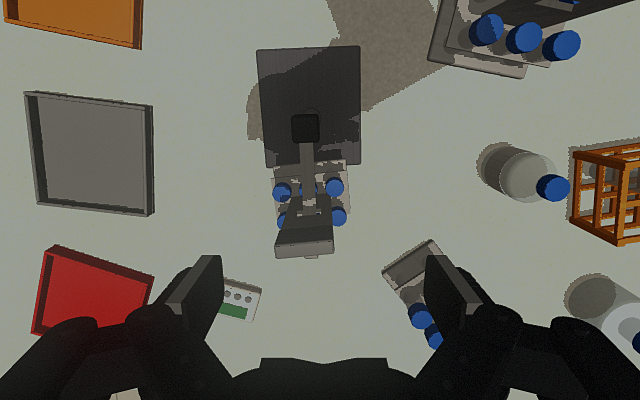

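```bash
python3 - <<'E'
from h import *
f=np.load("c_w.npy",allow_pickle=True).item()
crop(f,240,380,40,280,3,"c_w2.png")
E
```

```text
(no output)
```

View pics/c_w2.png

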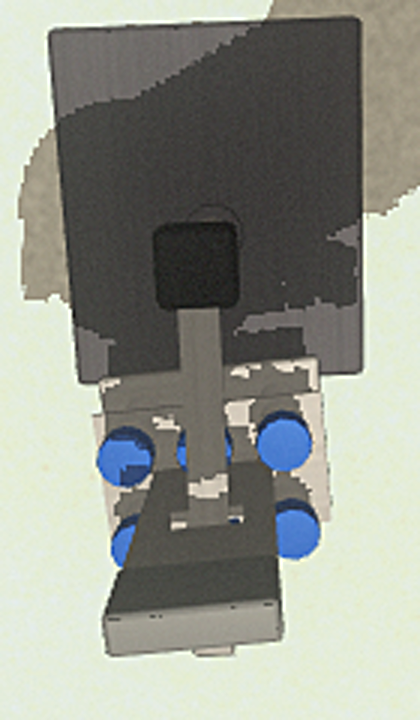

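```bash
python3 - <<'E'
from h import *
f=np.load("c_w.npy",allow_pickle=True).item()
q=lambda u,v,z:cast(f,(240+u/3,40+v/3),z)
print("clamp corners",*[q(*p,.172).round(4) for p in [(153,223),(238,222),(154,306),(237,308)]])
c=q(195.5,264,.172);print("clamp",c)
a=(q(180,309,.17)+q(221,309,.17))/2;b=(q(187,480,.17)+q(229,480,.17))/2
print("shank",a,b,"yaw",np.arctan2(*(b-a)[1::-1]), "w",np.linalg.norm(q(180,309,.17)-q(221,309,.17)))
G=[q(*p,.24) for p in [(107,616),(277,601),(105,655),(282,640)]]
print(np.round(G,4),np.mean(G,0)); print("wid",np.linalg.norm(G[1]-G[0]),np.linalg.norm(G[3]-G[2]),"thk",np.linalg.norm(G[2]-G[0]))
for i in (0,2):
    d=G[i]-G[i+1]; print("grip yaw",np.arctan2(-d[0],d[1]))
E
```

```text
clamp corners [0.453  0.1238 0.172 ] [0.4505 0.1475 0.172 ] [0.4761 0.1256 0.172 ] [0.4744 0.1494 0.172 ]
clamp [0.46317545 0.13653617 0.172     ]
shank [0.47598224 0.13889828 0.17      ] [0.5272977  0.14528847 0.17      ] yaw 0.12388983537478486 w 0.011842239161687106
[[0.5421 0.1245 0.24  ]
 [0.5344 0.165  0.24  ]
 [0.5525 0.1246 0.24  ]
 [0.5445 0.1672 0.24  ]] [0.54338373 0.14533319 0.24      ]
wid 0.041190986495118084 0.04338897145854415 thk 0.01042032813303576
grip yaw -2.9541974264327506
grip yaw -2.9570508280675405
```

```bash
python3 -m handwheel '[{"offset":[-3.4,-1.5,0],"yaw":-5.3,"gripper":1},{"offset":[0,0,3],"yaw":0,"gripper":1},{"offset":[0,0,2],"yaw":0,"gripper":1},{"offset":[0,0,0],"yaw":0,"gripper":1}]'; python3 - <<'E'
from h import *
s=robot.get_state(); p=s["tcp_pos"];R=np.array(s["orientation"])
print(p,np.degrees(np.arctan2(R[1,1],R[0,1])),R.T@(np.array([.5434,.1453,.213])-p))
f=grab_frame("wrist"); cv2.imwrite("pics/d_w.png",f["img"][:,:,::-1])
E
```

```text
time_s: 2.78
tcp_pos: [0.5428, 0.141, 0.2848]
orientation: [[-0.981, -0.194, 0.007], [-0.194, 0.981, 0.005], [-0.007, 0.004, -1.0]]
ft_force: [0.1, -0.5, 0.5]
grip_width: 0.999
[0.54279191 0.14100057 0.28475335] 101.16844132690298 [-0.00089157  0.00380515  0.0717783 ]
```

View pics/d_w.png

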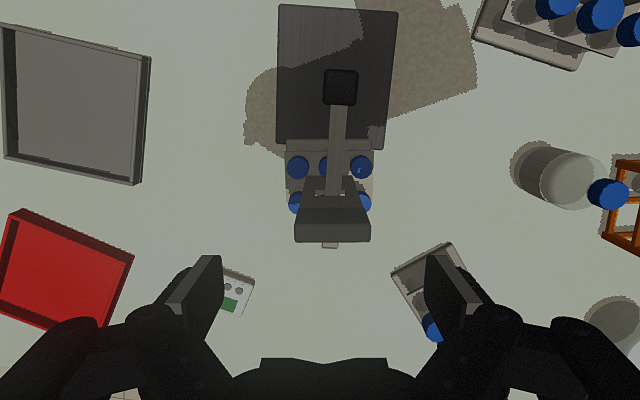

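```bash
python3 -m handwheel '[{"offset":[-0.1,0.4,2.5],"yaw":0.4,"gripper":1},{"offset":[0,0,2.5],"yaw":0,"gripper":1},{"offset":[0,0,1.9],"yaw":0,"gripper":1},{"offset":[0,0,0],"yaw":0,"gripper":1}]'; python3 - <<'E'
from h import *
s=robot.get_state(); p=s["tcp_pos"];R=np.array(s["orientation"])
print(p,np.degrees(np.arctan2(R[1,1],R[0,1])),R.T@(np.array([.5434,.1453,.213])-p))
E
```

```text
time_s: 3.32
tcp_pos: [0.546, 0.1448, 0.2229]
orientation: [[-0.982, -0.188, 0.02], [-0.188, 0.982, 0.01], [-0.021, 0.006, -1.0]]
ft_force: [-0.1, 0.3, 0.7]
grip_width: 0.999
[0.54599741 0.14475591 0.22285387] 100.85795204843551 [0.00265613 0.0009651  0.00980586]
```

```bash
python3 -m handwheel '[{"offset":[0.25,0.1,1.0],"yaw":0,"gripper":1},{"offset":[0,0,0],"yaw":0,"gripper":0.3},{"offset":[0,0,0],"yaw":0,"gripper":-0.3},{"offset":[0,0,0],"yaw":0,"gripper":-1},{"offset":[0,0,0],"yaw":0,"gripper":-1},{"offset":[0,0,0],"yaw":0,"gripper":-1}]' 20;  python3 - <<'E'
from h import *
s=robot.get_state(); print(s["tcp_pos"],s["ft_force"],s["ft_torque"],s["grip_width"])
f=grab_frame("wrist"); cv2.imwrite("pics/e_w.png",f["img"][:,:,::-1])
f=grab_frame("scene");crop(f,300,420,130,260,5,"e_s.png")
E
```

```text
time_s: 4.08
tcp_pos: [0.5448, 0.1457, 0.2162]
orientation: [[-0.982, -0.189, 0.025], [-0.189, 0.982, 0.012], [-0.027, 0.007, -1.0]]
ft_force: [-0.3, 0.6, 0.3]
grip_width: 0.511
[0.54479002 0.14570476 0.21624868] [-0.31386707  0.58278148  0.31452853] [-0.05980904  0.04619694 -0.00922239] 0.5105064291044048
```

View pics/e_w.png

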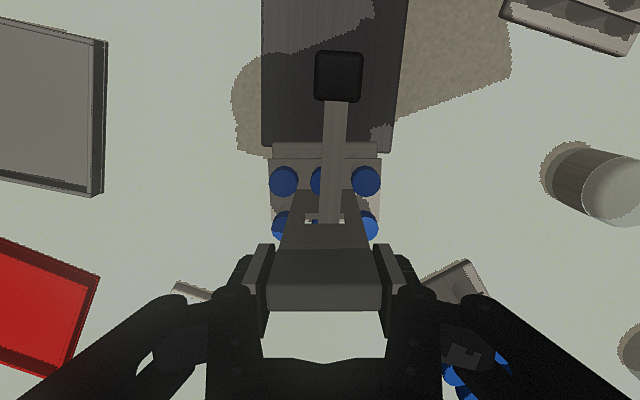

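View pics/e_s.png

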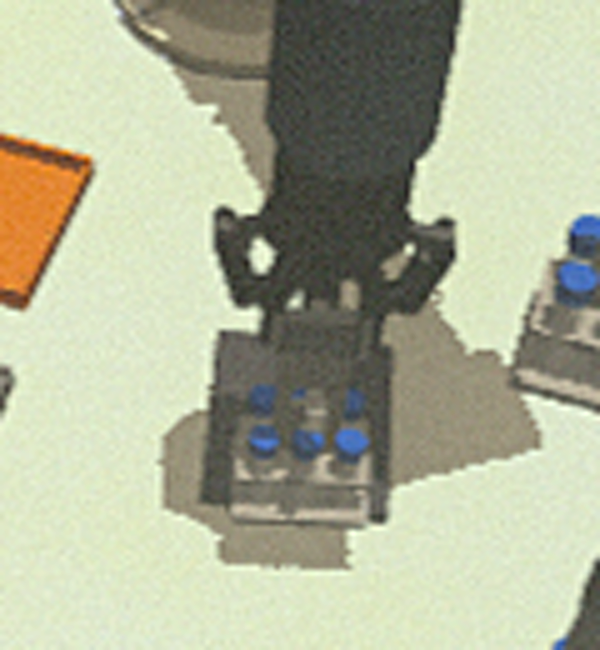

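```bash
python3 -m handwheel '[{"offset":[0,0,-0.3],"yaw":0,"gripper":-1},{"offset":[0,0,-0.3],"yaw":2,"gripper":-1},{"offset":[0,0,0],"yaw":2,"gripper":-1},{"offset":[0,0,0],"yaw":0,"gripper":-1},{"offset":[0,0,0],"yaw":0,"gripper":-1}]'
```

```text
time_s: 4.8
tcp_pos: [0.5436, 0.1454, 0.2209]
orientation: [[-0.993, -0.115, 0.021], [-0.114, 0.993, 0.011], [-0.023, 0.009, -1.0]]
ft_force: [0.0, -0.1, -3.5]
grip_width: 0.513
```

Gripping across the 44 mm width makes the pads a hinge about y. I'll back the carrier along the shank until its foot meets the post and the plate meets the clamp, so it tilts foot-outwards in the pads.

```bash
python3 -m handwheel '[{"offset":[0.5,0.35,0],"yaw":0,"gripper":-1},{"offset":[0.8,0,0],"yaw":0,"gripper":-1},{"offset":[0.8,0,0],"yaw":0,"gripper":-1},{"offset":[0.8,0,0],"yaw":0,"gripper":-1},{"offset":[0.6,0,0],"yaw":0,"gripper":-1},{"offset":[0,0,0],"yaw":0,"gripper":-1}]'; cat > st.py <<'E'
from h import *
s=robot.get_state(); p=np.array(s["tcp_pos"]);R=np.array(s["orientation"])
O=np.array([.5377,.1451,0]);yw=.115;ex=np.array([np.cos(yw),np.sin(yw),0]);ey=np.array([-np.sin(yw),np.cos(yw),0])
d=p-O;print("t",s["time_s"],"stand mm",(1000*np.array([d@ex,d@ey,d[2]])).round(1),"F stand",np.round([s["ft_force"]@ex,s["ft_force"]@ey,s["ft_force"][2]],1),"T",np.round(s["ft_torque"],2),"zaxis",R[:,2].round(3),"yaw",np.degrees(np.arctan2(-R[0,1],R[1,1])).round(1),"w",round(s["grip_width"],3))
E
python3 st.py
```

```text
time_s: 5.55
tcp_pos: [0.5052, 0.1448, 0.2204]
orientation: [[-0.993, -0.115, 0.021], [-0.115, 0.993, 0.012], [-0.023, 0.009, -1.0]]
ft_force: [1.2, -0.2, -3.9]
grip_width: 0.511
t 5.55 stand mm [-32.3   3.4 220.4] F stand [ 1.2 -0.4 -3.9] T [-0.04 -0.02  0.04] zaxis [ 0.021  0.012 -1.   ] yaw 6.6 w 0.511
```

```bash
python3 -m handwheel '[{"offset":[0.5,0,0],"yaw":0,"gripper":-1},{"offset":[0.5,0,0],"yaw":0,"gripper":-1},{"offset":[0,0,0],"yaw":0,"gripper":-1}]'; python3 st.py;  python3 -m handwheel '[{"offset":[0.5,0,0],"yaw":0,"gripper":-1},{"offset":[0.5,0,0],"yaw":0,"gripper":-1},{"offset":[0,0,0],"yaw":0,"gripper":-1}]'; python3 st.py
```

```text
time_s: 5.92
tcp_pos: [0.4963, 0.1441, 0.2211]
orientation: [[-0.993, -0.115, 0.026], [-0.115, 0.993, 0.013], [-0.027, 0.01, -1.0]]
ft_force: [0.5, -0.4, -3.8]
grip_width: 0.512
t 5.925 stand mm [-41.3   3.8 221.1] F stand [ 0.5 -0.4 -3.8] T [ 0.02 -0.44 -0.  ] zaxis [ 0.026  0.013 -1.   ] yaw 6.6 w 0.512
time_s: 6.3
tcp_pos: [0.4865, 0.143, 0.2213]
orientation: [[-0.993, -0.115, 0.028], [-0.115, 0.993, 0.013], [-0.029, 0.01, -1.0]]
ft_force: [1.7, 0.5, -2.1]
grip_width: 0.511
t 6.3 stand mm [-51.1   3.8 221.3] F stand [ 1.7  0.3 -2.1] T [ 0.1  -0.69  0.03] zaxis [ 0.028  0.013 -1.   ] yaw 6.6 w 0.511
```

```bash
python3 -m handwheel '[{"offset":[0.5,0,0],"yaw":0,"gripper":-1},{"offset":[0.5,0,0],"yaw":0,"gripper":-1},{"offset":[0,0,0],"yaw":0,"gripper":-1}]'; python3 st.py;  python3 - <<'E'
from h import *
f=grab_frame("wrist"); cv2.imwrite("pics/g_w.png",f["img"][:,:,::-1])
f=grab_frame("scene");crop(f,300,420,130,260,5,"g_s.png")
E
```

```text
time_s: 6.68
tcp_pos: [0.477, 0.142, 0.2219]
orientation: [[-0.993, -0.115, 0.031], [-0.115, 0.993, 0.014], [-0.032, 0.01, -0.999]]
ft_force: [2.6, 0.5, -2.9]
grip_width: 0.506
t 6.675 stand mm [-60.7   3.9 221.9] F stand [ 2.7  0.2 -2.9] T [ 0.14 -1.05 -0.03] zaxis [ 0.031  0.014 -0.999] yaw 6.6 w 0.506
```

View pics/g_w.png

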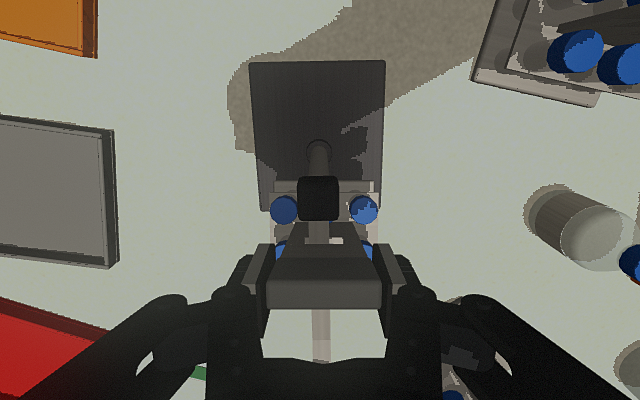

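View pics/g_s.png

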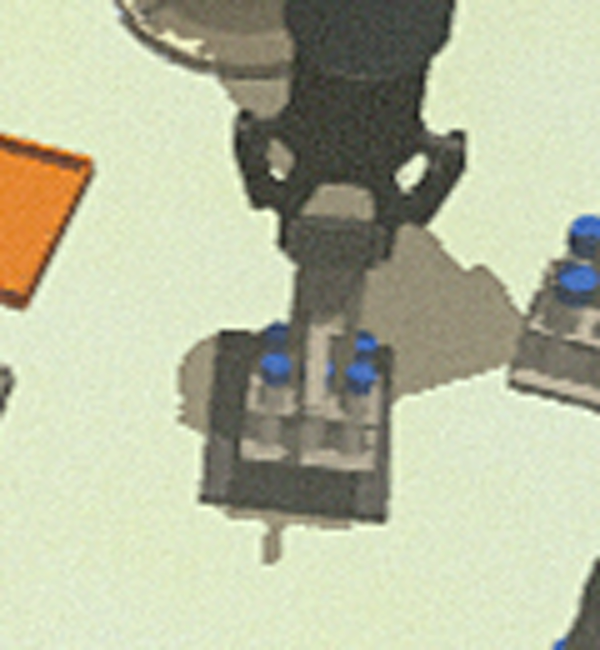

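```bash
python3 -m handwheel '[{"offset":[0.5,0,0],"yaw":0,"gripper":-1},{"offset":[0.5,0,0],"yaw":0,"gripper":-1},{"offset":[0,0,0],"yaw":0,"gripper":-1}]'>/dev/null; python3 st.py;  python3 -m handwheel '[{"offset":[0.4,0,0],"yaw":0,"gripper":-1},{"offset":[0.4,0,0],"yaw":0,"gripper":-1},{"offset":[0,0,0],"yaw":0,"gripper":-1}]' >/dev/null; python3 st.py
```

```text
t 7.15 stand mm [-70.7   4.  221.7] F stand [ 2.2  0.4 -2.1] T [ 0.2  -1.06  0.  ] zaxis [ 0.031  0.014 -0.999] yaw 6.6 w 0.513
t 7.525 stand mm [-79.3   4.  221.2] F stand [ 3.7 -0.  -3.2] T [ 0.23 -1.23 -0.  ] zaxis [ 0.031  0.014 -0.999] yaw 6.6 w 0.507
```

```bash
python3 -m handwheel '[{"offset":[0.3,0,0.3],"yaw":0,"gripper":-1},{"offset":[0.3,0,0.3],"yaw":0,"gripper":-1},{"offset":[0,0,0],"yaw":0,"gripper":-1}]'>/dev/null; python3 st.py;  python3 -m handwheel '[{"offset":[0.2,0,0.2],"yaw":0,"gripper":-1},{"offset":[0,0,0],"yaw":0,"gripper":-1}]' >/dev/null; python3 st.py
```

```text
t 7.9 stand mm [-85.2   4.6 214.7] F stand [ 4.2  1.7 -4.7] T [ 0.56 -1.43 -0.  ] zaxis [ 0.032  0.015 -0.999] yaw 6.6 w 0.511
t 8.15 stand mm [-87.2   4.7 212.2] F stand [ 4.6  0.7 -6.2] T [ 0.55 -1.58 -0.  ] zaxis [ 0.032  0.015 -0.999] yaw 6.6 w 0.512
```

```bash
python3 - <<'E'
from h import *
f=grab_frame("wrist"); cv2.imwrite("pics/i_w.png",f["img"][:,:,::-1])
f=grab_frame("scene");crop(f,300,420,140,260,5,"i_s.png")
f=grab_frame("top");crop(f,230,340,150,290,5,"i_t.png")
E
python3 st.py
```

```text
t 8.3 stand mm [-87.2   4.7 212.2] F stand [ 5.   1.6 -5.3] T [ 0.61 -1.46 -0.01] zaxis [ 0.031  0.015 -0.999] yaw 6.6 w 0.508
```

View pics/i_w.png

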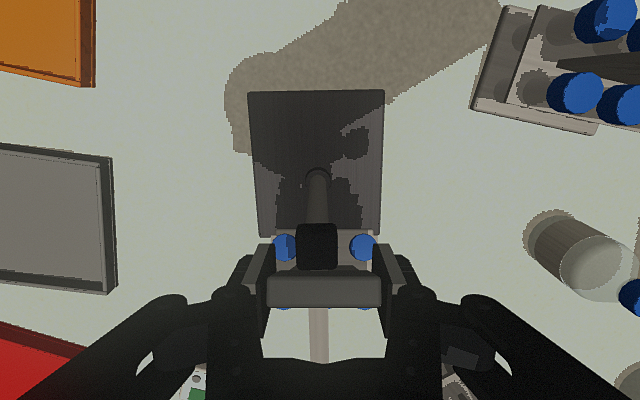

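View pics/i_s.png

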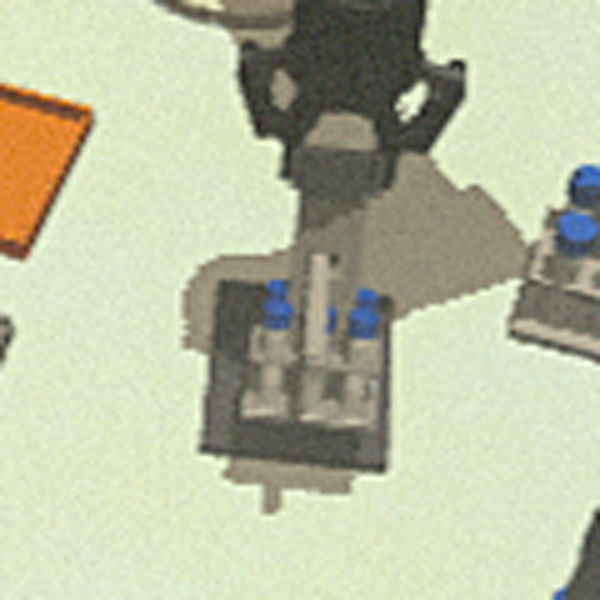

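View pics/i_t.png

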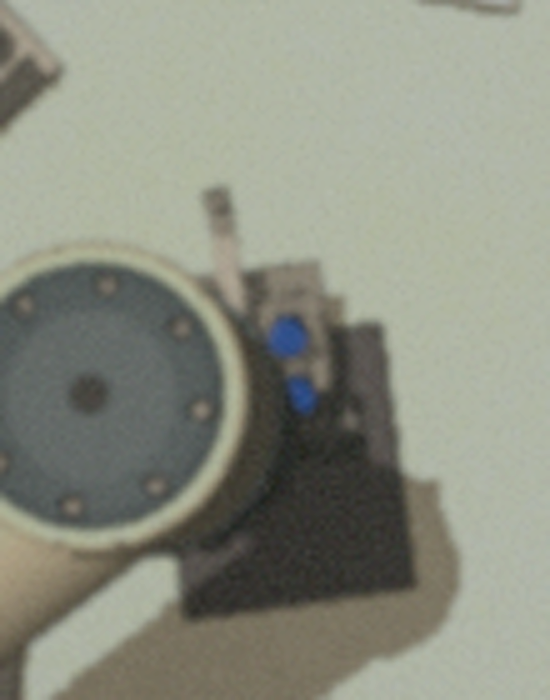

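```bash
cat > caps.py <<'E'
from h import *
# blue cap contours centroids in scene, top windows
def blue(f,win):
    u0,u1,v0,v1=win; hsv=cv2.cvtColor(f["img"],cv2.COLOR_RGB2HSV); m=cv2.inRange(hsv,(100,120,40),(130,255,255)); M=np.zeros_like(m);M[v0:v1,u0:u1]=m[v0:v1,u0:u1]
    o=[]
    for c in cv2.findContours(M,0,2)[0]:
        a=cv2.contourArea(c)
        if a>3: x=cv2.moments(c); o.append((x["m10"]/x["m00"],x["m01"]/x["m00"],a))
    return np.round(o,1)
if __name__=="__main__":
    f=grab_frame("scene");g=grab_frame("top")
    print(blue(f,(335,395,170,250)));print(blue(g,(255,325,180,280)))
    a=tri(f,(355.6,202.4),g,(287.6,217.4));b=tri(f,(355.4,197.6),g,(290,229.2));print(a,b,a[0]-b[0])
E
python3 caps.py
```

```text
[[372.6 202.1  14. ]
 [355.2 199.5  11. ]]
[[289.9 228.6  15.5]
 [287.2 217.1  25. ]]
(array([0.5104811 , 0.12174778, 0.13996398]), np.float64(0.001972254010197067)) (array([0.48178824, 0.11658372, 0.12787565]), np.float64(0.0017694317027648102)) [0.02869286 0.00516406 0.01208832]
```

```bash
python3 -m handwheel '[{"offset":[0.3,0,0],"yaw":0,"gripper":-1},{"offset":[0.3,0,0],"yaw":0,"gripper":-1},{"offset":[0,0,0],"yaw":0,"gripper":-1}]'>/dev/null; python3 st.py; python3 caps.py;python3 - <<'E'
from h import *
f=grab_frame("scene");crop(f,320,400,160,250,6,"j_s.png")
f=grab_frame("top");crop(f,250,330,170,280,5,"j_t.png")
E
```

```text
t 8.775 stand mm [-91.6   4.7 212.9] F stand [ 4.3  1.  -3.5] T [ 0.5  -1.08  0.08] zaxis [ 0.035  0.015 -0.999] yaw 6.7 w 0.512
[[355.5 200.8   9.5]
 [372.8 201.6  16.5]]
[[289.7 228.7  19.5]
 [287.  217.   25. ]]
(array([0.5104811 , 0.12174778, 0.13996398]), np.float64(0.001972254010197067)) (array([0.48178824, 0.11658372, 0.12787565]), np.float64(0.0017694317027648102)) [0.02869286 0.00516406 0.01208832]
```

View pics/j_s.png

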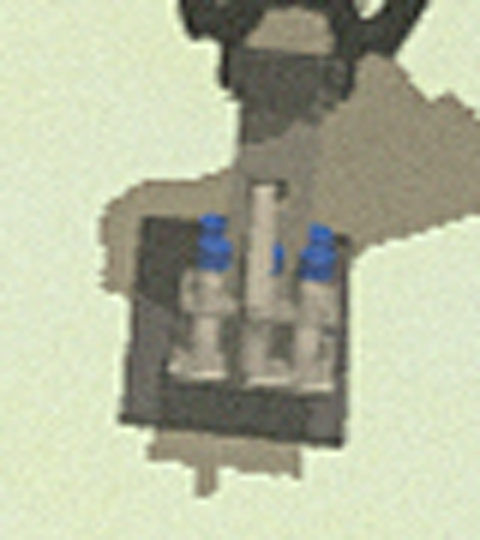

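View pics/j_t.png

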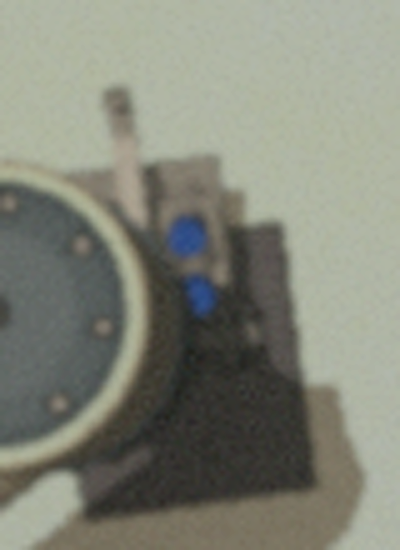

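```bash
python3 - <<'E'
from h import *
f=grab_frame("scene");g=grab_frame("top")
O=np.array([.5377,.1451,0]);yw=.115;ex=np.array([np.cos(yw),np.sin(yw),0]);ey=np.array([-np.sin(yw),np.cos(yw),0])
S=lambda P:(1000*np.array([(P-O)@ex,(P-O)@ey,P[2]])).round(1)
for n,a,b in [("footcorner",(348.3,222.),(293.6,201.4)),("capF",(355.7,202),(287.3,217.)),("capB",(355.5,197.6),(290,229))]:
    P,e=tri(f,a,g,b); print(n,S(P),round(e*1000,1))
E
```

```text
footcorner [ 16.4 -36.2  92.5] 2.3
capF [-29.  -19.8 143. ] 1.7
capB [-58.4 -21.8 128.4] 2.2
```

```bash
python3 -m handwheel '[{"offset":[0,0,0],"yaw":0,"gripper":-1},{"offset":[-0.5,0,0],"yaw":0,"gripper":-1},{"offset":[-1.0,-0.1,0.03],"yaw":0,"gripper":-1},{"offset":[-1,-0.1,0.03],"yaw":0,"gripper":-1},{"offset":[0,0,0],"yaw":0,"gripper":-1}]' 30 >/dev/null; python3 st.py; python3 caps.py; python3 - <<'E'
from h import *
f=grab_frame("scene");crop(f,320,400,160,250,6,"k_s.png")
f=grab_frame("wrist");cv2.imwrite("pics/k_w.png",f["img"][:,:,::-1])
E
```

```text
t 9.7 stand mm [-67.9   1.2 210.7] F stand [ 0.5  0.7 -2.3] T [ 0.03 -0.06 -0.04] zaxis [ 0.026  0.011 -1.   ] yaw 6.6 w 0.512
[[371.  206.9  14. ]
 [353.4 204.8   9. ]]
[[290.5 219.8  16. ]
 [287.4 208.2  24. ]]
(array([0.5104811 , 0.12174778, 0.13996398]), np.float64(0.001972254010197067)) (array([0.48178824, 0.11658372, 0.12787565]), np.float64(0.0017694317027648102)) [0.02869286 0.00516406 0.01208832]
```

View pics/k_s.png

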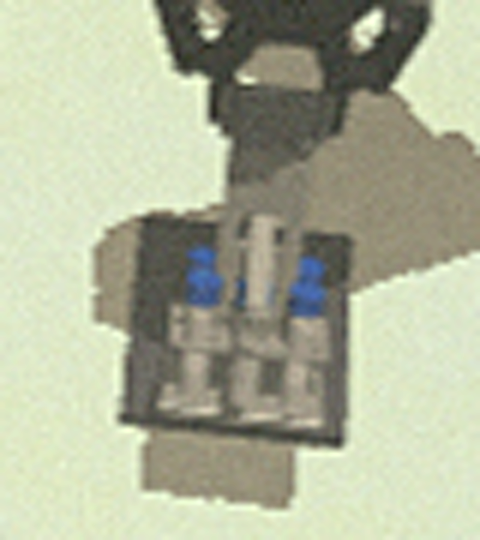

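View pics/k_w.png

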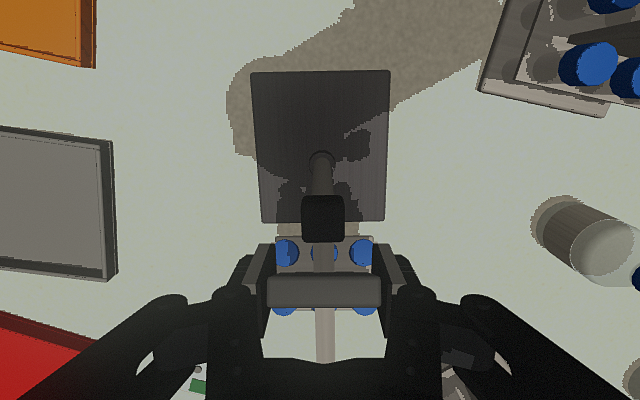

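```bash
python3 - <<'E'
from h import *
f=grab_frame("scene");g=grab_frame("top")
O=np.array([.5377,.1451,0]);yw=.115;ex=np.array([np.cos(yw),np.sin(yw),0]);ey=np.array([-np.sin(yw),np.cos(yw),0])
S=lambda P:(1000*np.array([(P-O)@ex,(P-O)@ey,P[2]])).round(1)
a=tri(f,(354.2,208.7),g,(287.4,208.2));b=tri(f,(353.7,203.),g,(290.5,219.8));A,B=S(a[0]),S(b[0]);d=A-B;print(A,B,np.degrees(np.arctan2(d[2],d[0])))
G=np.array([-67.9,0,218.3]);v=A-G;print(np.degrees(np.arctan2(v[0],-v[2]))-9.6)
E
python3 -m handwheel '[{"offset":[0,0,-0.25],"yaw":0,"gripper":-1},{"offset":[-1,-0.05,0.02],"yaw":0,"gripper":-1},{"offset":[-1,-0.05,0.02],"yaw":0,"gripper":-1},{"offset":[-1,0,0.02],"yaw":0,"gripper":-1},{"offset":[-1,0,0.02],"yaw":0,"gripper":-1},{"offset":[0,0,0],"yaw":0,"gripper":-1}]'>/dev/null; python3 st.py
```

```text
[ -6.  -22.2 137.4] [-35.3 -25.7 128.5] 16.896382515994368
27.821126111610297
t 10.75 stand mm [-26.5   0.4 213. ] F stand [ 0.5 -0.3 -3.1] T [-0.05  0.25  0.06] zaxis [ 0.024  0.011 -1.   ] yaw 6.6 w 0.507
```

```bash
python3 -m handwheel '[{"offset":[-0.65,-0.03,-0.05],"yaw":0,"gripper":-1},{"offset":[-0.6,0,-0.1],"yaw":0,"gripper":-1},{"offset":[0,0,0],"yaw":0,"gripper":-1}]'>/dev/null; python3 st.py;python3 -m handwheel '[{"offset":[-0.4,-0.03,-0.2],"yaw":0,"gripper":-1},{"offset":[0,0,0],"yaw":0,"gripper":-1}]'>/dev/null; python3 st.py
```

```text
t 11.125 stand mm [-13.4  -0.  214.9] F stand [ 0.5  0.6 -3.1] T [-0.05  0.27 -0.04] zaxis [ 0.024  0.011 -1.   ] yaw 6.6 w 0.509
t 11.375 stand mm [ -9.3  -0.3 217.3] F stand [-0.4  0.3 -3. ] T [-0.01  0.21 -0.04] zaxis [ 0.024  0.011 -1.   ] yaw 6.6 w 0.508
```

Exactly at the elbow with no contact. Now climbing along the tip in small steps.

```bash
python3 -m handwheel '[{"offset":[-0.4,0,-0.22],"yaw":0,"gripper":-1},{"offset":[0,0,0],"yaw":0,"gripper":-1}]'>/dev/null; python3 st.py;python3 -m handwheel '[{"offset":[-0.3,0,-0.17],"yaw":0,"gripper":-1},{"offset":[0,0,0],"yaw":0,"gripper":-1}]'>/dev/null; python3 st.py; python3 - <<'E'
from h import *
f=grab_frame("scene");crop(f,320,400,160,250,6,"l_s.png")
f=grab_frame("top");crop(f,250,330,160,270,5,"l_t.png")
E
```

```text
t 11.625 stand mm [ -5.2  -0.3 219.9] F stand [ 0.8 -0.7 -3.8] T [-0.06  0.2  -0.  ] zaxis [ 0.024  0.011 -1.   ] yaw 6.6 w 0.51
t 11.875 stand mm [ -2.1  -0.3 221.8] F stand [ 0.2 -0.1 -3.8] T [-0.06  0.23 -0.01] zaxis [ 0.024  0.011 -1.   ] yaw 6.6 w 0.505
```

View pics/l_s.png

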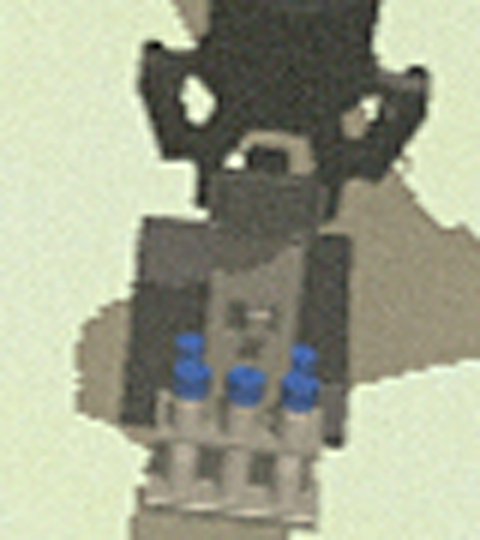

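```bash
for i in 1; do :; done; python3 -m handwheel '[{"offset":[-0.3,0,-0.17],"yaw":0,"gripper":-1},{"offset":[0,0,0],"yaw":0,"gripper":-1}]'>/dev/null; python3 st.py;python3 -m handwheel '[{"offset":[-0.3,0,-0.17],"yaw":0,"gripper":-1},{"offset":[0,0,0],"yaw":0,"gripper":-1}]'>/dev/null; python3 st.py;python3 -m handwheel '[{"offset":[-0.2,0,-0.12],"yaw":0,"gripper":-1},{"offset":[0,0,0],"yaw":0,"gripper":-1}]'>/dev/null; python3 st.py
```

```text
t 12.225 stand mm [  0.7  -0.3 223.5] F stand [ 0.2 -0.  -3.3] T [-0.01  0.23 -0.01] zaxis [ 0.024  0.011 -1.   ] yaw 6.6 w 0.505
t 12.475 stand mm [  3.8  -0.5 225.5] F stand [-0.   0.1 -3. ] T [-0.11  0.27  0.01] zaxis [ 0.024  0.011 -1.   ] yaw 6.7 w 0.508
t 12.725 stand mm [  6.   -0.4 226.8] F stand [-0.5  0.5 -3.9] T [-0.05  0.22  0.03] zaxis [ 0.024  0.011 -1.   ] yaw 6.7 w 0.507
```

```bash
python3 -m handwheel '[{"offset":[0,0,-0.1],"yaw":0,"gripper":-1},{"offset":[0,0,0],"yaw":0,"gripper":-1}]'>/dev/null; python3 st.py;python3 -m handwheel '[{"offset":[0,0,-0.1],"yaw":0,"gripper":-1},{"offset":[0,0,0],"yaw":0,"gripper":-1}]'>/dev/null; python3 st.py
```

```text
t 12.975 stand mm [  6.   -0.4 227.8] F stand [-0.4  0.8 -3.4] T [-0.04  0.37 -0.  ] zaxis [ 0.024  0.011 -1.   ] yaw 6.6 w 0.51
t 13.225 stand mm [  5.9  -0.4 228.9] F stand [ 0.2 -0.5 -2.4] T [-0.09  0.36  0.02] zaxis [ 0.024  0.011 -1.   ] yaw 6.6 w 0.509
```

```bash
python3 -m handwheel '[{"offset":[0,0,-0.1],"yaw":0,"gripper":-1},{"offset":[0,0,0],"yaw":0,"gripper":-1}]'>/dev/null; python3 st.py;python3 -m handwheel '[{"offset":[0,0,-0.1],"yaw":0,"gripper":-1},{"offset":[0,0,0],"yaw":0,"gripper":-1}]'>/dev/null; python3 st.py; python3 - <<'E'
from h import *
f=grab_frame("scene");crop(f,330,390,190,250,9,"m_s.png")
E
```

```text
t 13.475 stand mm [  5.8  -0.4 229.5] F stand [ 1.   0.  -4.1] T [-0.08  0.19  0.06] zaxis [ 0.023  0.011 -1.   ] yaw 6.6 w 0.508
t 13.725 stand mm [  5.8  -0.4 229.5] F stand [-0.3 -0.2 -4.2] T [-0.08 -0.02  0.02] zaxis [ 0.022  0.011 -1.   ] yaw 6.6 w 0.507
```

View pics/m_s.png

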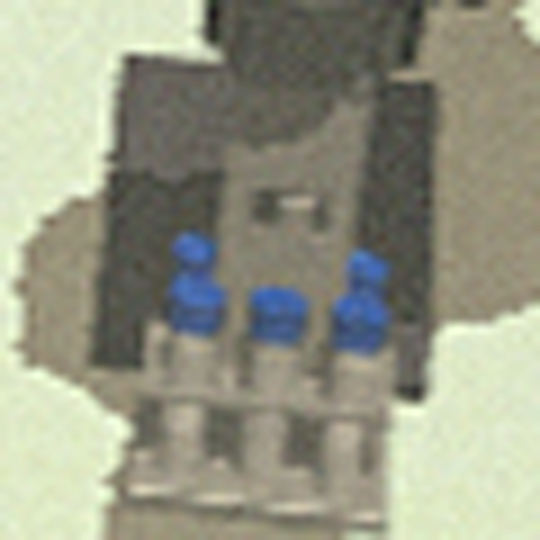

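```bash
python3 -m handwheel '[{"offset":[0,0,0.08],"yaw":0,"gripper":-1},{"offset":[-0.2,0,-0.13],"yaw":0,"gripper":-1},{"offset":[0,0,0],"yaw":0,"gripper":-1}]'>/dev/null; python3 st.py;python3 -m handwheel '[{"offset":[-0.2,0,-0.13],"yaw":0,"gripper":-1},{"offset":[0,0,0],"yaw":0,"gripper":-1}]'>/dev/null; python3 st.py;python3 -m handwheel '[{"offset":[-0.2,0,-0.13],"yaw":0,"gripper":-1},{"offset":[0,0,0],"yaw":0,"gripper":-1}]'>/dev/null; python3 st.py
```

```text
t 14.15 stand mm [  7.6  -0.3 230.6] F stand [ 0.7 -1.  -5. ] T [-0.12  0.05 -0.02] zaxis [ 0.022  0.011 -1.   ] yaw 6.6 w 0.51
t 14.4 stand mm [  9.3  -0.3 231.5] F stand [ 0.1  0.5 -4.8] T [-0.09  0.14 -0.02] zaxis [ 0.021  0.011 -1.   ] yaw 6.6 w 0.507
t 14.65 stand mm [ 1.120e+01 -2.000e-01  2.325e+02] F stand [ 1.5  0.8 -6.3] T [-0.03  0.18  0.02] zaxis [ 0.02   0.011 -1.   ] yaw 6.6 w 0.511
```

```bash
python3 -m handwheel '[{"offset":[-0.2,0,-0.07],"yaw":0,"gripper":-1},{"offset":[0,0,0],"yaw":0,"gripper":-1}]'>/dev/null; python3 st.py;python3 -m handwheel '[{"offset":[-0.2,0,-0.1],"yaw":0,"gripper":-1},{"offset":[0,0,0],"yaw":0,"gripper":-1}]'>/dev/null; python3 st.py;python3 -m handwheel '[{"offset":[-0.2,0,-0.1],"yaw":0,"gripper":-1},{"offset":[0,0,0],"yaw":0,"gripper":-1}]'>/dev/null; python3 st.py; python3 - <<'E'
from h import *
f=grab_frame("scene");crop(f,330,390,190,250,9,"n_s.png")
E
```

```text
t 14.9 stand mm [ 14.   -0.3 234.4] F stand [-0.6 -0.3 -4. ] T [-0.07  0.24 -0.  ] zaxis [ 0.022  0.011 -1.   ] yaw 6.6 w 0.512
t 15.15 stand mm [ 16.6  -0.4 236.5] F stand [ 0.1 -0.2 -3.9] T [-0.11  0.21 -0.05] zaxis [ 0.024  0.011 -1.   ] yaw 6.7 w 0.509
t 15.4 stand mm [ 18.8  -0.4 237.8] F stand [-0.1  0.2 -2.5] T [-0.05  0.22 -0.  ] zaxis [ 0.025  0.012 -1.   ] yaw 6.7 w 0.512
```

View pics/n_s.png

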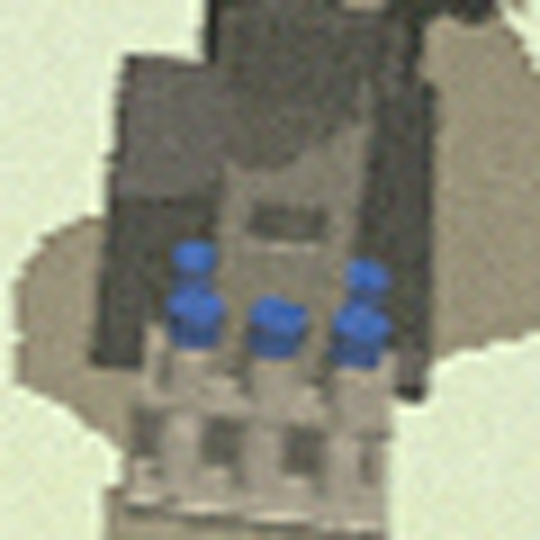

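```bash
python3 -m handwheel '[{"offset":[-0.4,0,-0.2],"yaw":0,"gripper":-1},{"offset":[-0.4,0,-0.2],"yaw":0,"gripper":-1},{"offset":[0,0,0],"yaw":0,"gripper":-1}]'>/dev/null; python3 st.py;python3 -m handwheel '[{"offset":[-0.8,0,-0.3],"yaw":0,"gripper":-1},{"offset":[-0.8,0,-0.3],"yaw":0,"gripper":-1},{"offset":[-1,0,-0.3],"yaw":0,"gripper":-1},{"offset":[0,0,0],"yaw":0,"gripper":-1}]'>/dev/null; python3 st.py; python3 - <<'E'
from h import *
f=grab_frame("scene");crop(f,300,420,150,270,5,"o_s.png")
E
```

```text
t 15.825 stand mm [ 27.2  -0.5 242.3] F stand [-0.  -0.1 -3.6] T [-0.02  0.27  0.03] zaxis [ 0.025  0.012 -1.   ] yaw 6.7 w 0.511
t 16.325 stand mm [ 55.2  -0.5 252.4] F stand [ 0.8  0.8 -3.1] T [-0.09  0.14 -0.  ] zaxis [ 0.025  0.011 -1.   ] yaw 6.6 w 0.51
```

View pics/o_s.png

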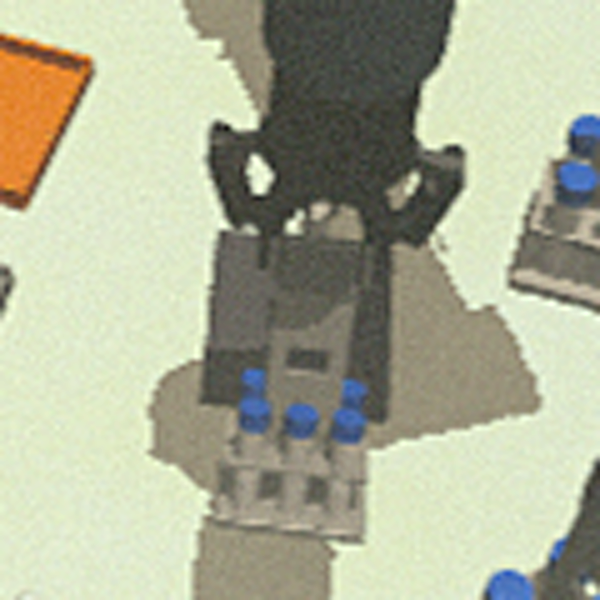

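```bash
python3 -m handwheel '[{"offset":[0,-1,-0.5],"yaw":0,"gripper":-1},{"offset":[0,-3,-0.3],"yaw":0,"gripper":-1},{"offset":[0,-4,0],"yaw":0,"gripper":-1},{"offset":[0,-4,0],"yaw":0,"gripper":-1},{"offset":[0,-3,0],"yaw":0,"gripper":-1},{"offset":[0,-1,0],"yaw":0,"gripper":-1},{"offset":[0,0,0],"yaw":0,"gripper":-1}]'>/dev/null; python3 st.py; python3 - <<'E'
from h import *
print(robot.get_state()["joint_pos"])
E
```

```text
t 17.25 stand mm [  52.8 -168.2  261.8] F stand [-1.3 -0.2 -3.6] T [-0.02  0.36  0.01] zaxis [ 0.026  0.01  -1.   ] yaw 6.7 w 0.508
[ 0.2275351   0.35337113  0.3026795  -0.00408073 -1.49271925 -1.68130611]
```

```bash
python3 -m handwheel '[{"offset":[0,0,0],"yaw":-6,"gripper":-1},{"offset":[0,0,0],"yaw":-9,"gripper":-1},{"offset":[0,0,0],"yaw":-10,"gripper":-1},{"offset":[0,0,0],"yaw":-10,"gripper":-1},{"offset":[0,0,0],"yaw":-10,"gripper":-1},{"offset":[0,0,0],"yaw":-10,"gripper":-1},{"offset":[0,0,0],"yaw":-10,"gripper":-1},{"offset":[0,0,0],"yaw":-10,"gripper":-1},{"offset":[0,0,0],"yaw":-9,"gripper":-1},{"offset":[0,0,0],"yaw":-6,"gripper":-1},{"offset":[0,0,0],"yaw":0,"gripper":-1}]'; python3 st.py; python3 - <<'E'
from h import *
f=grab_frame("scene");crop(f,270,420,130,270,5,"p_s.png")
f=grab_frame("top");crop(f,250,400,150,290,5,"p_t.png")
E
```

```text
time_s: 18.62
tcp_pos: [0.6087, -0.0042, 0.2643]
orientation: [[0.182, -0.983, 0.03], [-0.983, -0.181, 0.013], [-0.007, -0.031, -0.999]]
ft_force: [0.4, -0.2, -3.1]
grip_width: 0.508
t 18.625 stand mm [  53.4 -156.4  264.3] F stand [ 0.3 -0.2 -3.1] T [-0.27  0.11  0.04] zaxis [ 0.03   0.013 -0.999] yaw 100.4 w 0.508
```

View pics/p_s.png

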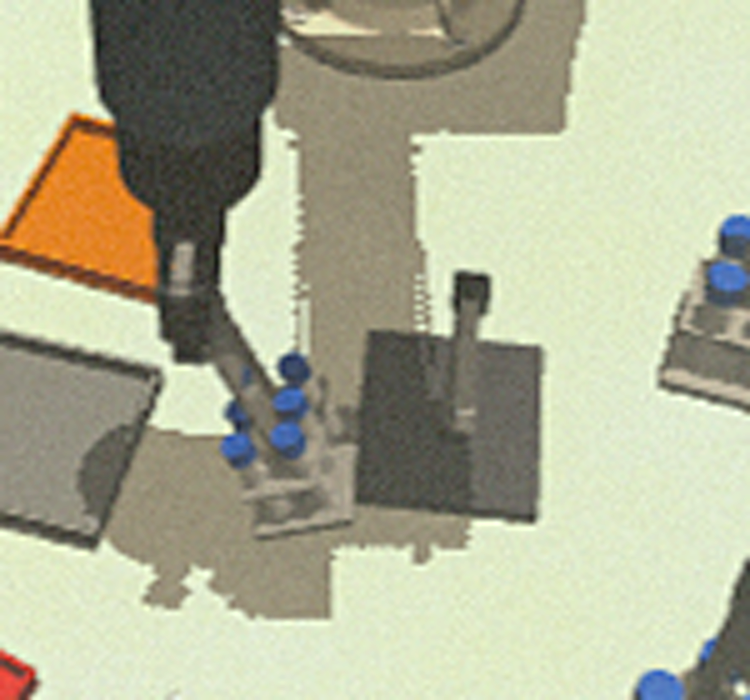

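View pics/p_t.png

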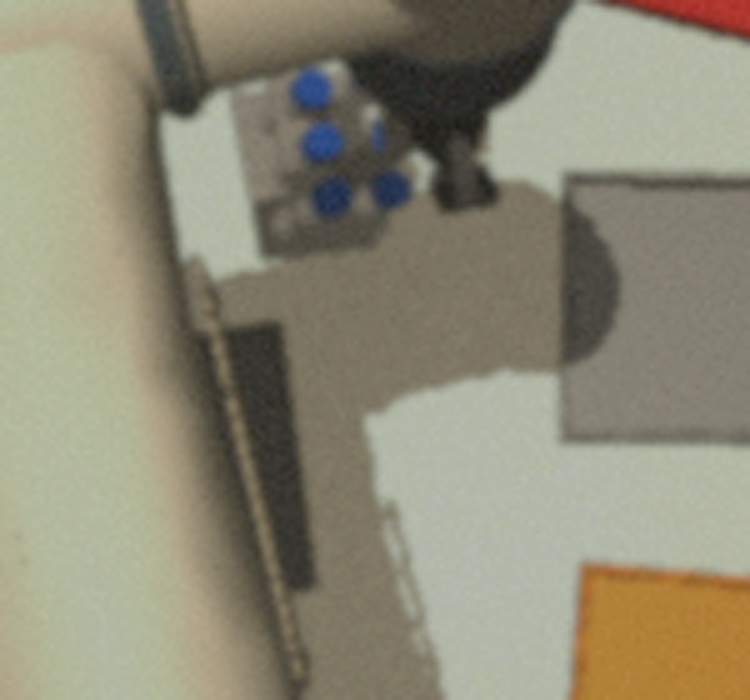

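```bash
python3 -m handwheel '[{"offset":[0,1.5,0.5],"yaw":2,"gripper":-1},{"offset":[0,3,1],"yaw":2,"gripper":-1},{"offset":[0,3,1],"yaw":0,"gripper":-1},{"offset":[0,3,0],"yaw":0,"gripper":-1},{"offset":[0,1.5,0],"yaw":0,"gripper":-1},{"offset":[0,0,0],"yaw":0,"gripper":-1}]'>/dev/null; python3 st.py
```

```text
t 19.475 stand mm [ -69.  -156.2  234.8] F stand [ 0.3 -0.  -3.1] T [-0.23  0.05  0.03] zaxis [ 0.032  0.013 -0.999] yaw 95.7 w 0.51
```

Now I'll advance toward the post (tool -x) and feel for contact.

```bash
python3 -m handwheel '[{"offset":[-1.5,0.3,0],"yaw":0,"gripper":-1},{"offset":[-1.5,0.2,0],"yaw":0,"gripper":-1},{"offset":[-1,0,0],"yaw":0,"gripper":-1},{"offset":[0,0,0],"yaw":0,"gripper":-1}]'>/dev/null; python3 st.py; python3 -m handwheel '[{"offset":[-0.7,0,0],"yaw":0,"gripper":-1},{"offset":[-0.7,0,0],"yaw":0,"gripper":-1},{"offset":[0,0,0],"yaw":0,"gripper":-1}]'>/dev/null; python3 st.py
```

```text
t 19.975 stand mm [ -71.9 -112.5  235.1] F stand [ 0.8  0.1 -3.3] T [-0.02  0.16 -0.07] zaxis [ 0.033  0.013 -0.999] yaw 95.6 w 0.506
t 20.35 stand mm [-71.4 -98.2 235.2] F stand [ 0.6 -0.7 -4. ] T [-0.45  0.07  0.01] zaxis [ 0.032  0.012 -0.999] yaw 95.6 w 0.51
```

```bash
python3 -m handwheel '[{"offset":[-0.6,0,0],"yaw":0,"gripper":-1},{"offset":[-0.6,0,0],"yaw":0,"gripper":-1},{"offset":[0,0,0],"yaw":0,"gripper":-1}]'>/dev/null; python3 st.py; python3 -m handwheel '[{"offset":[-0.6,0,0],"yaw":0,"gripper":-1},{"offset":[-0.6,0,0],"yaw":0,"gripper":-1},{"offset":[0,0,0],"yaw":0,"gripper":-1}]'>/dev/null; python3 st.py;  python3 - <<'E'
from h import *
f=grab_frame("scene");crop(f,270,420,130,270,5,"q_s.png")
E
```

```text
t 20.725 stand mm [-71.2 -86.  235.5] F stand [ 0.4 -1.4 -4.2] T [-0.59 -0.03  0.01] zaxis [ 0.033  0.011 -0.999] yaw 95.6 w 0.507
t 21.1 stand mm [-71.  -73.4 235.6] F stand [ 0.2 -1.6 -3.8] T [-0.81 -0.17  0.01] zaxis [ 0.033  0.011 -0.999] yaw 95.6 w 0.513
```

View pics/q_s.png

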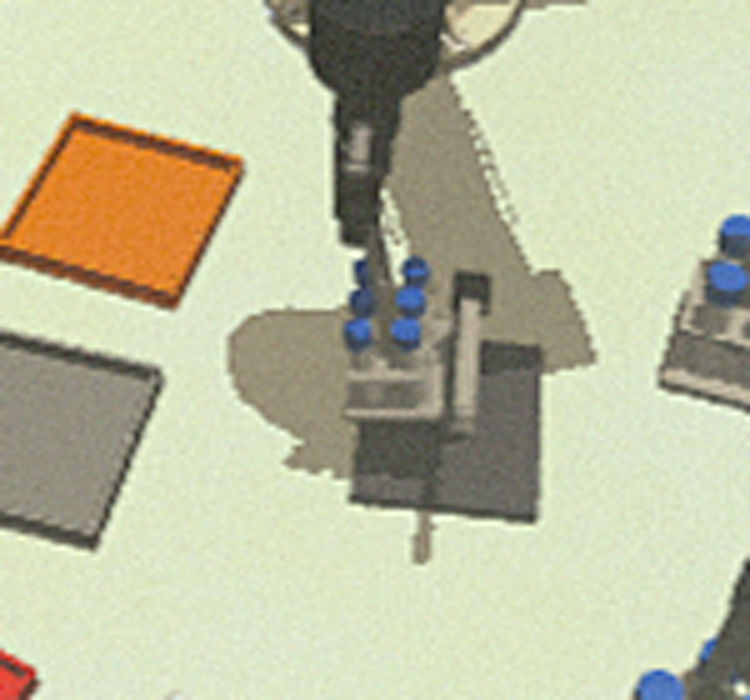

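```bash
python3 -m handwheel '[{"offset":[-0.6,0,0],"yaw":0,"gripper":-1},{"offset":[-0.6,0,0],"yaw":0,"gripper":-1},{"offset":[0,0,0],"yaw":0,"gripper":-1}]'>/dev/null; python3 st.py; python3 -m handwheel '[{"offset":[-0.6,0,0],"yaw":0,"gripper":-1},{"offset":[-0.6,0,0],"yaw":0,"gripper":-1},{"offset":[-0.6,0,0],"yaw":0,"gripper":-1},{"offset":[0,0,0],"yaw":0,"gripper":-1}]'>/dev/null; python3 st.py;  python3 - <<'E'
from h import *
f=grab_frame("scene");crop(f,270,420,130,270,5,"r_s.png")
f=grab_frame("wrist");cv2.imwrite("pics/r_w.png",f["img"][:,:,::-1])
E
```

```text
t 21.525 stand mm [-70.8 -60.9 235.8] F stand [ 0.  -1.7 -4.8] T [-0.78 -0.06 -0.05] zaxis [ 0.033  0.01  -0.999] yaw 95.5 w 0.507
t 22.025 stand mm [-70.5 -41.7 236.1] F stand [-0.3 -1.5 -2.7] T [-0.88 -0.03 -0.05] zaxis [ 0.033  0.01  -0.999] yaw 95.5 w 0.509
```

View pics/r_s.png

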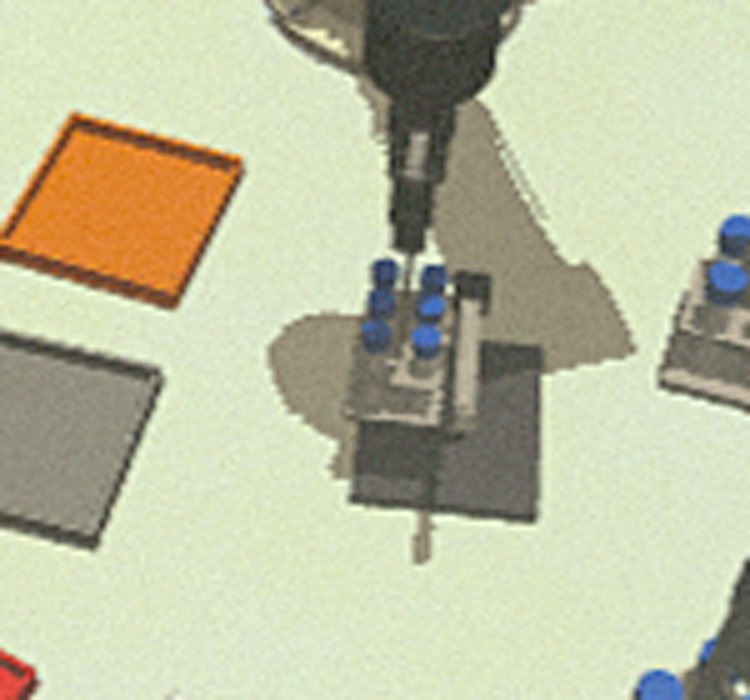

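View pics/r_w.png

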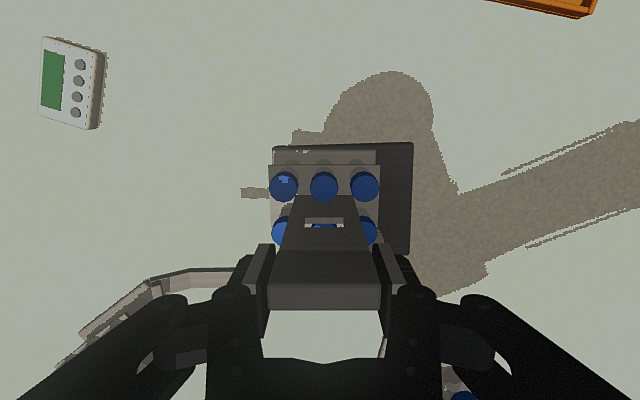

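```bash
python3 -m handwheel '[{"offset":[-0.5,0,0],"yaw":0,"gripper":-1},{"offset":[0,0,0],"yaw":0,"gripper":-1},{"offset":[1,0,0],"yaw":0,"gripper":-1},{"offset":[2,0,0],"yaw":0,"gripper":-1},{"offset":[2,0,0],"yaw":0,"gripper":-1},{"offset":[0,0,0],"yaw":0,"gripper":-1}]'>/dev/null; python3 st.py;  python3 - <<'E'
from h import *
f=grab_frame("scene");crop(f,270,420,130,270,5,"s_s.png")
f=grab_frame("wrist");cv2.imwrite("pics/s_w.png",f["img"][:,:,::-1])
s=robot.get_state();R=np.array(s["orientation"]);p=s["tcp_pos"];print(p,R.round(3),s["joint_pos"]);print(R.T@(np.array([.539,-.147,p[2]])-p)*100)
E
```

```text
t 22.875 stand mm [-71.5 -87.7 235. ] F stand [-0.1 -0.2 -3.8] T [-0.31  0.12 -0.05] zaxis [ 0.032  0.014 -0.999] yaw 95.5 w 0.511
[0.47673509 0.05075735 0.2349566 ] [[ 0.098 -0.995  0.032]
 [-0.995 -0.097  0.015]
 [-0.011 -0.033 -0.999]] [ 4.34166072e-01  9.26708737e-02 -1.02860213e-01  2.67989503e-04
 -1.33995685e+00 -3.36655273e-01]
[20.28771565 -4.27195435 -0.08888786]
```

View pics/s_s.png

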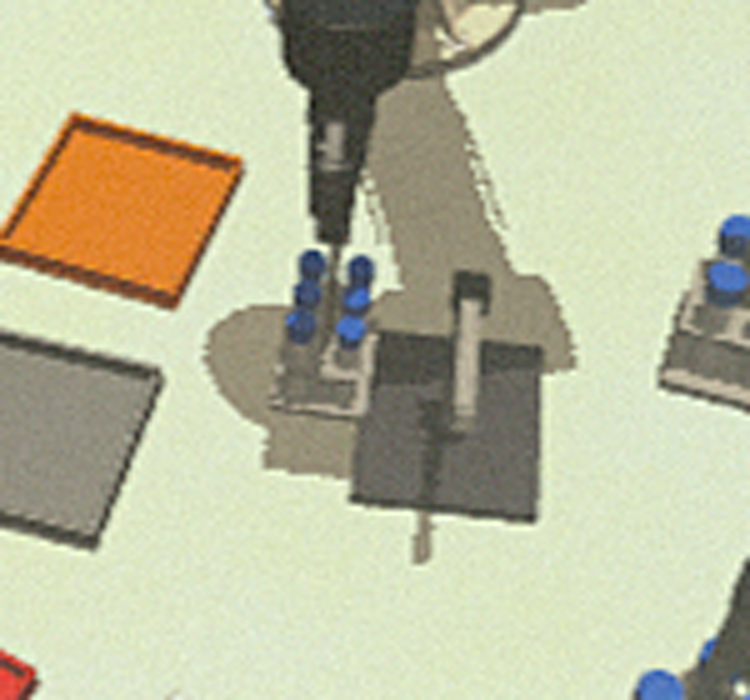

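View pics/s_w.png

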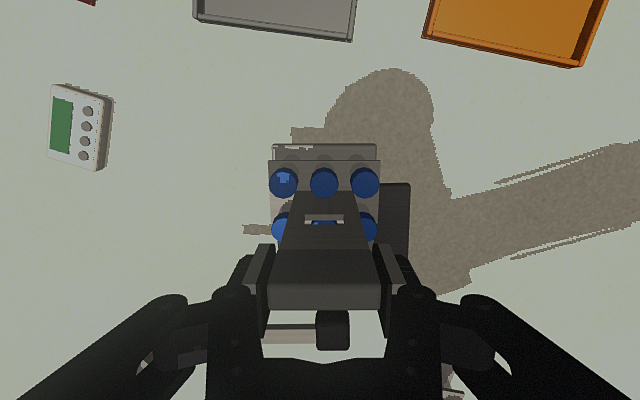

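```bash
python3 -m handwheel '[{"offset":[2,-0.5,0],"yaw":0,"gripper":-1},{"offset":[4,-1,0],"yaw":0,"gripper":-1},{"offset":[4.5,-1,0],"yaw":0,"gripper":-1},{"offset":[4.5,-1,0],"yaw":0,"gripper":-1},{"offset":[3,-0.5,0],"yaw":0,"gripper":-1},{"offset":[1.5,0,0],"yaw":0,"gripper":-1},{"offset":[0,0,0],"yaw":0,"gripper":-1},{"offset":[0,0,0],"yaw":0,"gripper":-1}]'>/dev/null; python3 st.py;  python3 - <<'E'
from h import *
f=grab_frame("scene");crop(f,220,370,130,270,5,"t_s.png")
f=grab_frame("wrist");cv2.imwrite("pics/t_w.png",f["img"][:,:,::-1])
s=robot.get_state();R=np.array(s["orientation"]);p=s["tcp_pos"];print(p,R.round(3));print(R.T@(np.array([.534,-.149,p[2]])-p)*100)
E
```

```text
t 23.975 stand mm [ -31.4 -282.4  232.6] F stand [-0.9  0.1 -3. ] T [0.01 0.14 0.  ] zaxis [ 0.033  0.02  -0.999] yaw 96.0 w 0.506
[ 0.53891472 -0.13900401  0.23276111] [[ 0.105 -0.994  0.033]
 [-0.994 -0.104  0.02 ]
 [-0.016 -0.035 -0.999]]
[ 0.94239613  0.59272066 -0.03625516]
```

View pics/t_s.png

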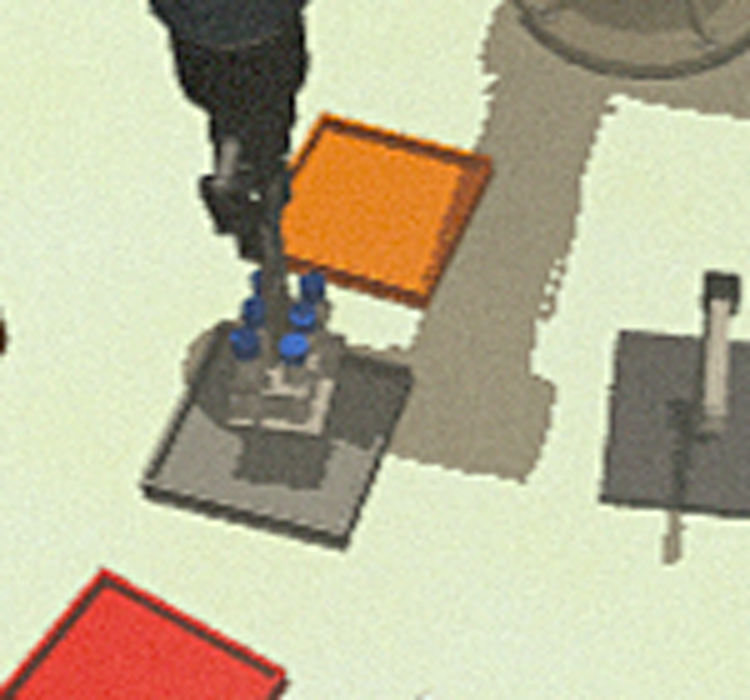

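View pics/t_w.png

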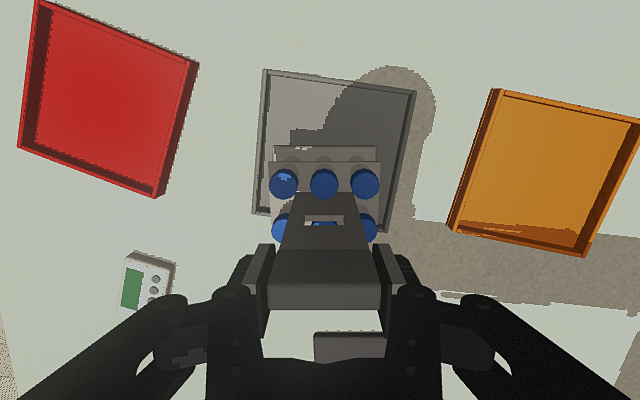

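```bash
python3 -m handwheel '[{"offset":[0.8,0.8,0],"yaw":0,"gripper":-1},{"offset":[0,0,1.5],"yaw":0,"gripper":-1},{"offset":[0,0,2],"yaw":0,"gripper":-1},{"offset":[0,0,1.5],"yaw":0,"gripper":-1},{"offset":[0,0,0.8],"yaw":0,"gripper":-1},{"offset":[0,0,0],"yaw":0,"gripper":-1}]'>/dev/null; python3 st.py;  python3 - <<'E'
from h import *
f=grab_frame("scene");crop(f,220,370,130,270,5,"u_s.png")
f=grab_frame("top");crop(f,330,450,150,270,5,"u_t.png")
s=robot.get_state();R=np.array(s["orientation"]);p=s["tcp_pos"];print(p,R.round(3))
E
```

```text
t 24.825 stand mm [ -39.1 -287.9  169.9] F stand [-0.1 -0.  -3.1] T [-0.11  0.15 -0.  ] zaxis [ 0.032  0.021 -0.999] yaw 96.1 w 0.51
[ 0.53249142 -0.14552555  0.1709744 ] [[ 0.107 -0.994  0.034]
 [-0.994 -0.106  0.021]
 [-0.017 -0.036 -0.999]]
```

View pics/u_s.png

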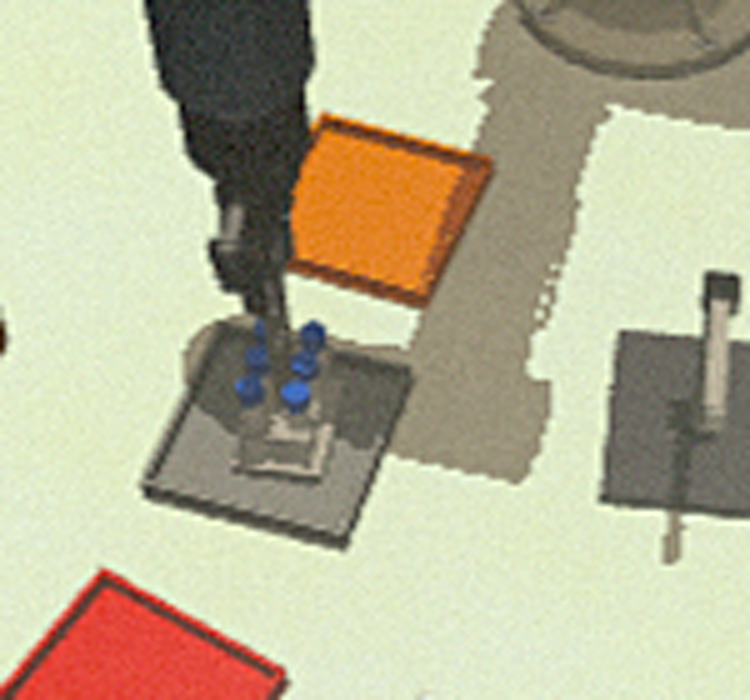

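View pics/u_t.png

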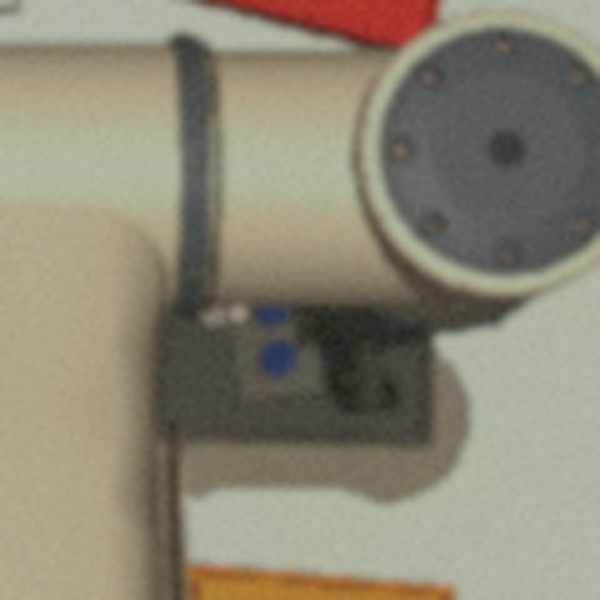

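```bash
python3 -m handwheel '[{"offset":[0,0,0.3],"yaw":0,"gripper":-1},{"offset":[0,0,0.2],"yaw":0,"gripper":-1},{"offset":[0,0,0],"yaw":0,"gripper":-1}]' 20 >/dev/null; python3 st.py; python3 -m handwheel '[{"offset":[0,0,0.15],"yaw":0,"gripper":-1},{"offset":[0,0,0],"yaw":0,"gripper":-1}]' >/dev/null; python3 st.py
```

```text
t 25.3 stand mm [ -37.5 -288.2  167. ] F stand [-0.6 -0.3 -3.5] T [-0.13  0.17  0.01] zaxis [ 0.037  0.021 -0.999] yaw 96.1 w 0.511
t 25.55 stand mm [ -37.4 -288.2  165.6] F stand [ 1.2 -1.4 -4.2] T [-0.1   0.14  0.02] zaxis [ 0.037  0.021 -0.999] yaw 96.1 w 0.508
```

```bash
for i in 1; do python3 -m handwheel '[{"offset":[0,0,0.15],"yaw":0,"gripper":-1},{"offset":[0,0,0],"yaw":0,"gripper":-1}]' >/dev/null; python3 st.py; python3 -m handwheel '[{"offset":[0,0,0.15],"yaw":0,"gripper":-1},{"offset":[0,0,0],"yaw":0,"gripper":-1}]' >/dev/null; python3 st.py; done
```

```text
t 25.8 stand mm [ -37.  -288.4  164.9] F stand [-0.6  0.5 -1.8] T [-0.05  0.47  0.  ] zaxis [ 0.038  0.02  -0.999] yaw 96.1 w 0.508
t 26.05 stand mm [ -36.8 -288.7  165. ] F stand [-1.2  0.2 -3. ] T [ 0.1   0.54 -0.04] zaxis [ 0.04   0.019 -0.999] yaw 96.1 w 0.506
```

```bash
python3 -m handwheel '[{"offset":[0,0,0.25],"yaw":0,"gripper":-1},{"offset":[0,0,0],"yaw":0,"gripper":-1}]' >/dev/null; python3 st.py; python3 -m handwheel '[{"offset":[0,0,0.25],"yaw":0,"gripper":-1},{"offset":[0,0,0],"yaw":0,"gripper":-1}]' >/dev/null; python3 st.py;python3 - <<'E'
from h import *
f=grab_frame("scene");crop(f,230,330,150,270,5,"v_s.png")
f=grab_frame("wrist");cv2.imwrite("pics/v_w.png",f["img"][:,:,::-1])
E
```

```text
t 26.3 stand mm [ -36.  -289.2  164.9] F stand [ 0.5 -0.3 -3.9] T [-0.03  0.37 -0.  ] zaxis [ 0.043  0.018 -0.999] yaw 96.2 w 0.505
t 26.55 stand mm [ -35.2 -289.8  164.8] F stand [-1.4  0.8 -1. ] T [ 0.16  0.82 -0.02] zaxis [ 0.046  0.016 -0.999] yaw 96.2 w 0.506
```

View pics/v_s.png

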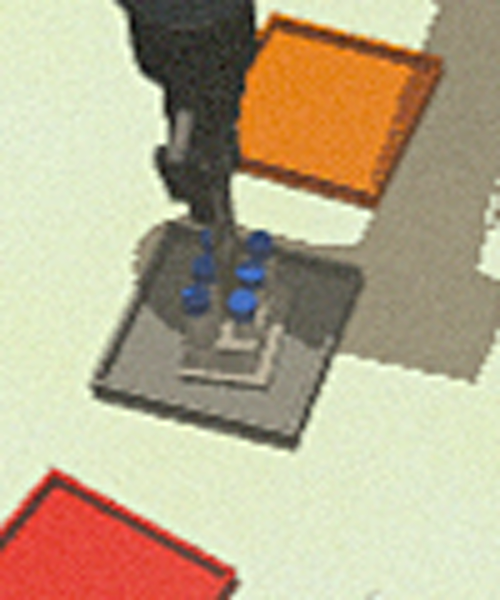

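View pics/v_w.png

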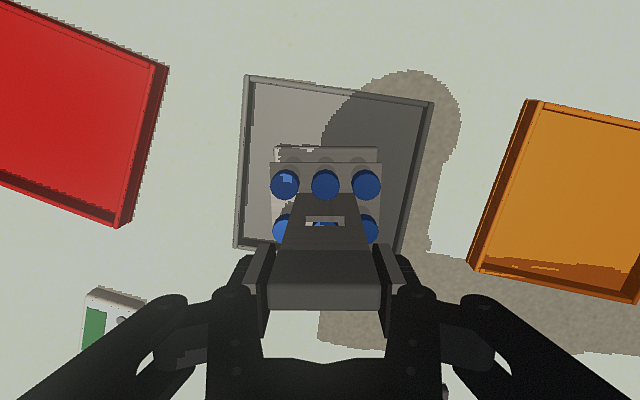

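```bash
python3 -m handwheel '[{"offset":[0,0,-0.2],"yaw":0,"gripper":-1},{"offset":[0,0,0],"yaw":0,"gripper":-1}]' >/dev/null; python3 st.py; python3 -m handwheel '[{"offset":[0,0,-0.3],"yaw":0,"gripper":-1},{"offset":[0,0,-0.3],"yaw":0,"gripper":-1},{"offset":[0,0,0],"yaw":0,"gripper":-1}]' >/dev/null; python3 st.py
```

```text
t 26.9 stand mm [ -35.  -289.7  165.2] F stand [-0.5 -0.3 -3.6] T [-0.08  0.26  0.02] zaxis [ 0.045  0.016 -0.999] yaw 96.2 w 0.509
t 27.275 stand mm [ -35.4 -289.7  170.5] F stand [-0.3  0.2 -2.4] T [-0.02  0.24  0.01] zaxis [ 0.044  0.017 -0.999] yaw 96.2 w 0.513
```

```bash
python3 -m handwheel '[{"offset":[0,0,0.3],"yaw":0,"gripper":-1},{"offset":[0,0,0.2],"yaw":0,"gripper":-1},{"offset":[0,0,0.1],"yaw":0,"gripper":-1},{"offset":[0,0,0],"yaw":0,"gripper":-1}]' >/dev/null; python3 st.py; python3 -m handwheel '[{"offset":[0,0,0],"yaw":0,"gripper":0.05},{"offset":[0,0,0],"yaw":0,"gripper":0.1},{"offset":[0,0,0],"yaw":0,"gripper":0.15},{"offset":[0,0,0],"yaw":0,"gripper":0.2}]'; python3 st.py; python3 - <<'E'
from h import *
f=grab_frame("wrist");cv2.imwrite("pics/w_w.png",f["img"][:,:,::-1])
f=grab_frame("scene");crop(f,230,330,150,270,5,"w_s.png")
E
```

```text
t 27.775 stand mm [ -35.1 -289.7  164.8] F stand [-0.3  0.9 -1.1] T [0.09 0.63 0.01] zaxis [ 0.044  0.017 -0.999] yaw 96.2 w 0.508
time_s: 28.28
tcp_pos: [0.5378, -0.1469, 0.1661]
orientation: [[0.109, -0.993, 0.049], [-0.994, -0.108, 0.016], [-0.01, -0.05, -0.999]]
ft_force: [0.2, 0.5, -0.5]
grip_width: 0.599
t 28.275 stand mm [ -33.4 -290.1  166.1] F stand [ 0.3  0.5 -0.5] T [-0.03 -0.05 -0.02] zaxis [ 0.049  0.016 -0.999] yaw 96.2 w 0.599
```

View pics/w_w.png

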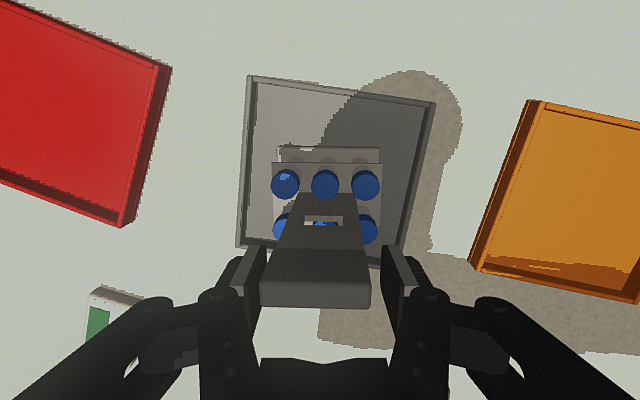

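View pics/w_s.png

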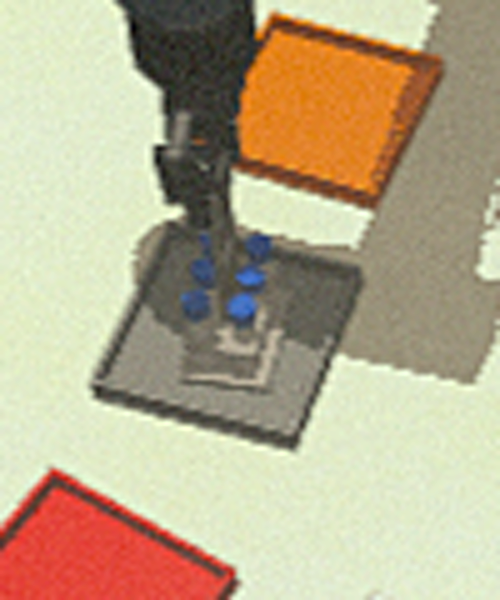

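```bash
python3 -m handwheel '[{"offset":[0,-0.2,0],"yaw":0,"gripper":0.6},{"offset":[0,-0.1,0],"yaw":0,"gripper":1},{"offset":[0,0,0],"yaw":0,"gripper":1},{"offset":[0,0,-2],"yaw":0,"gripper":1},{"offset":[0,0,-4],"yaw":0,"gripper":1},{"offset":[0,0,-4],"yaw":0,"gripper":1},{"offset":[0,0,0],"yaw":0,"gripper":1}]'; python3 - <<'E'
from h import *
f=grab_frame("wrist");cv2.imwrite("pics/x_w.png",f["img"][:,:,::-1])
f=grab_frame("scene");crop(f,230,330,150,270,5,"x_s.png")
E
```

```text
time_s: 29.25
tcp_pos: [0.5351, -0.1485, 0.2683]
orientation: [[0.109, -0.993, 0.046], [-0.994, -0.108, 0.015], [-0.01, -0.047, -0.999]]
ft_force: [0.3, -0.0, -1.1]
grip_width: 1.0
```

View pics/x_w.png

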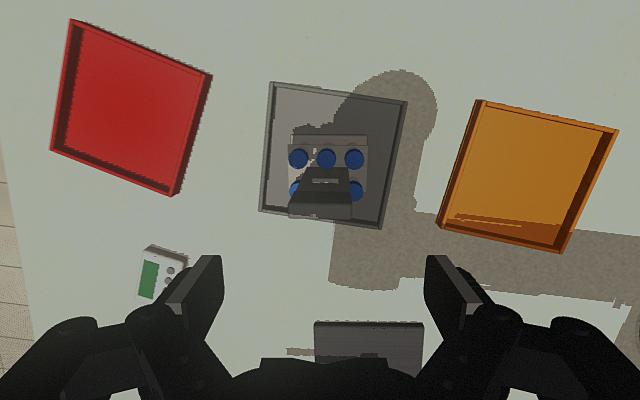

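View pics/x_s.png

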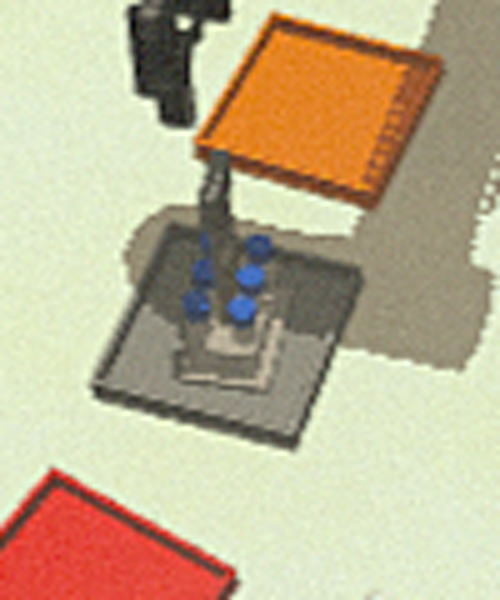

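```bash
python3 -m handwheel '[{"offset":[0,0,-3],"yaw":0,"gripper":1},{"offset":[0,0,0],"yaw":0,"gripper":1},{"offset":[0,0,0],"yaw":0,"gripper":1}]' >/dev/null; python3 - <<'E'
from h import *
f=grab_frame("wrist");crop(f,220,430,60,260,3,"y_w.png")
for uv in [(295,212),(350,215)]: pass
np.save("y.npy",f,allow_pickle=True)
print(np.abs(robot.get_state()["qvel"]).max(),robot.get_state()["ft_force"])
E
```

```text
0.005773543784757655 [-0.06175313  0.48711692  0.02423567]
```

View pics/y_w.png

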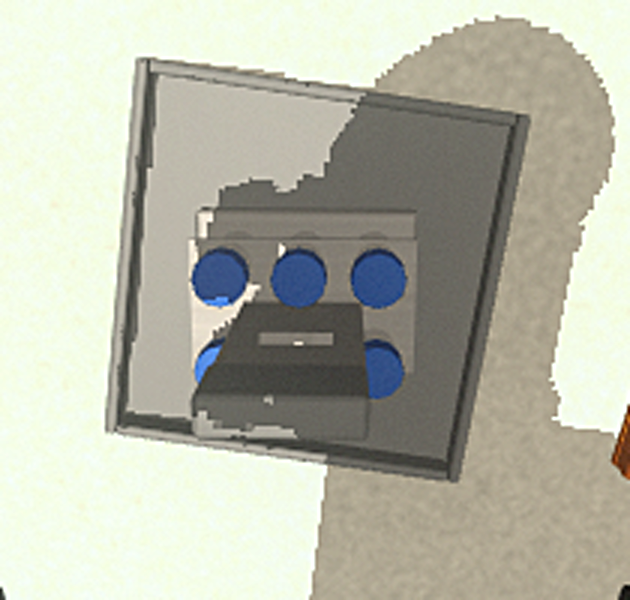

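```bash
python3 - <<'E'
from h import *
f=np.load("y.npy",allow_pickle=True).item()
q=lambda u,v,z:cast(f,(220+u/3,60+v/3),z)
print("grip top",np.mean([q(*p,.185) for p in[(195,397),(367,397),(195,436),(367,440)]],0))
print("caps mid row z.08 (front)",q(299,278,.082))
T=[q(*p,.022) for p in[(143,60),(527,118),(455,478),(110,430)]];print("tray",np.mean(T,0),[np.linalg.norm(T[i]-T[i-1]).round(3) for i in range(4)])
print("foot edge back (z.013)",q(197,210,.013),q(416,212,.013))
g=grab_frame("top");s=grab_frame("scene")
a=cv2.imread("pics/a_scene.png")[:,:,::-1]
for n,(u0,u1,v0,v1) in dict(bottle=(425,455,215,250),jar=(200,225,178,208),timer=(292,332,262,298)).items():
    print(n,np.abs(a[v0:v1,u0:u1].astype(int)-s["img"][v0:v1,u0:u1]).mean())
E
```

```text
grip top [ 0.54113675 -0.14644564  0.185     ]
caps mid row z.08 (front) [ 0.54293207 -0.16280592  0.082     ]
tray [ 0.54093572 -0.15112421  0.022     ] [np.float64(0.147), np.float64(0.145), np.float64(0.146), np.float64(0.145)]
foot edge back (z.013) [ 0.58784495 -0.17295829  0.013     ] [ 0.50150543 -0.18181849  0.013     ]
bottle 3.692698412698413
jar 4.030666666666667
timer 3.825462962962963
```

```bash
python3 - <<'E'
from cell import robot, ticket
print(robot.get_state()["time_s"]); print(ticket.finish_job())
E
```

```text
29.875
the job is handed in; nothing more can be done
None
```

The carrier is off the hook and stands upright in the grey tray, released. I handed the job in at 29.9 s; no verdict is reported.

**How it was done:**
- **Grip:** The moves cannot tilt the tool, so I gripped the block across its 44 mm width instead of the 12 mm. The pads then acted as a hinge about the y axis.
- **Tilt:** I backed the carrier against the post and clamp until its foot swung out about 28°.
- **Unhooking:** I slid the window out along the tip, feeling the underside. The wrist showed no more than about 3 N above the carrier's weight there. The wrist force stayed below about 8 N on the stand throughout.
- **Placing:** I stood the carrier plumb by pressing its foot gently against the side of the post, then lowered it into the tray.

**Last checks:**
- **Position:** The top of the grip is at (0.541, -0.146). The foot centre, worked out from its edge, is at (0.541, -0.146), so the carrier is upright. The tray centre measures (0.541, -0.151), about 5 mm off.
- **Release:** The gripper is fully open, raised more than 10 cm above its release height, and the wrist force is near 0.
- **Bystanders:** The scene images of the bottle, jar and timer show only noise against the start, so they have not moved.

**Did not go cleanly:**
- The tool had drifted about 0.045 rad off vertical at set-down, so the foot touched on one edge and rocked a few mm flat on release.
- The vision estimates of the carrier's tilt disagreed by up to about 11° (17° from the cap rows, 28° from the lever arm). I went by feel.

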